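# Dial open the setter's key lockbox

## Robot

A 6-joint arm with a two-finger parallel gripper is mounted at the origin on the work surface. World frame = base frame: x ahead of the robot, y to its left, z up, the work surface at z = 0. Lengths are in m, angles in rad, forces in N, time in s.
With the tool pointing down it reaches from about 0.275 to 0.775 m from the base axis. Payload 14.6 kg.
Tool frame: the origin (TCP) lies at the very end of the fingers, on their centre line; the grasp point (between the pads) lies 19 mm behind it; y points along the fingers, x is the direction in which the jaws open and shut, and the axes are right-handed (so a half turn about y gives the same grasp; the last joint's range is limited). The gripper opens to 85 mm and grips with 20 to 120 N. Pads are 22 mm wide; open, the fingers measure 114 mm over their backs; the gripper's body (76 mm by 85 mm) begins 54 mm behind the grasp point. The pads swing forward as they close: fully open they stand 13 mm farther back than shut.
Start: joints at [1.186, 0.263, -0.048, 1.259, 0, 1.415], TCP at [0.12, 0.511, 0.204] pointing down, gripper open.
Joint ranges: [-2.65, 2.65], [-0.89, 1.7], [-1.18, 1.37], [-2.13, 2.11], [-1.35, 1.29], [-3.14, 3.14]. Speed limits (rad/s): [1.89, 1.89, 2.57, 2.79, 3.14, 3.14].

## Interface

Orientations are given as a rotation vector (axis times angle).
In Python, from cell import state, snapshot, camera_params, finish_job, search_frame, cut_out, tip_of gives the robot as it stands.
- The arm moves only by the shell command python3 -m handwheel 'ROWS'. ROWS is text: rows parted by semicolons, each of 7 numbers parted by spaces: the shift along the tool's x, y, z in cm, then the turn, a rotation vector about the tool's x, y, z in degrees, then the finger opening in cm, from 0 to 8.54. In form: dx dy dz ax ay az hand; .... A call has 1 to 20 rows; each row is the pose to reach, as a shift and turn from the pose commanded when the call began, along the tool's axes at that moment; what a row does not reach only later rows make up. A row lasts 1/8 s, in which the tool goes at most 62.5 mm and 10.7 degrees, less where a joint would pass 70% of its speed; a pose out of reach is approached as far as the arm can. A call with a gripper value outside its range is refused whole. The fingers move at their own pace and stop on an object; the grip force is fixed at half the most. Time passes only in rows, so rows that repeat a pose let the fingers close. It gives the time, the measured TCP pose, the force and the opening at its end, in the units of the state.
- state(): the state, without advancing time (a new reading comes with each control period).
- snapshot(name): name is "scene" or "top"; returns (picture, depth): 384x512x3 uint8, red, green, blue; 384x512 float32, m along the optical axis (not along the pixel's ray), 0 where there is no reading.
- camera_params(name): a dict with "mtx" (3x3 intrinsics, pixels), "rvec" (rotation vector, rad) and "tvec" (3), from world to camera coordinates, as OpenCV has them. Camera axes: x right, y down, z forward; pixel columns grow to the right and rows downward; lengths in m; the calibration is good to about 2 mm. A picture is of the moment at which its call begins. camera_params takes no time and is no camera call.
- finish_job(): hands the job in, once; it reports no verdict.
Trained networks look in the newest picture that a camera, given by its name, has taken for a name from the list of things; names that differ only in an ending like _2 or _b are one class to them, and where a whole thing is asked for, a point or a joint stands for the part that bears it (a point fixed in the world has none). Each returns a list of dicts, best first, with "conf" (0 to 1); they miss things now and then, are a little off and sometimes report something else, mostly with a low value. They report only what shows in the picture. A call takes as long as a camera call.
- search_frame(camera, label): "at" ([x, y, z] in m, in world coordinates, good to about 4 mm: the middle of the surface that is visible of it).
- cut_out(camera, label): "pixels" (384x512 bool, what is visible of it).
- tip_of(camera, label): "at" ([x, y, z] in m, in world coordinates, good to about 4 mm: a listed point, or the origin of a listed thing).
The state is a dict: "clock": time; "joints": joint angles; "joint_velocities": joint speeds; "effort": joint torques, N m; "tcp_pos": TCP position; "ee_rot": TCP orientation; "force": force on the tool from outside, world axes, zero at the start; "moment": the same for the moment, N m; "grip_width": finger opening in m.
Only numpy, scipy, OpenCV 4.12 (cv2) and the standard library are available. Lean on these libraries where they do the work, as an engineer would, in place of code of your own. Each camera call takes 0.05 s, during which the arm holds its last target.

## Task

Open the combination lockbox on the packing table so that the setter can get at the feeder keys: turn the dial by its finger post clockwise for at least two full turns and stop at 13, then counter-clockwise one full turn back to 13 and on to 17, then clockwise straight to 6. Then draw the bar handle up the slope until the bolt is withdrawn, raise the lid by it all the way to its stop, and let go. Do not disturb the bottle, gauge stand, tray and tin that stand round and on the box.

Things in the scene. Friction and masses are not known exactly. Their poses are not given: they have to be found in the camera images.
- lockbox: Grey sheet-steel lockbox with a desk-like sloping lid, fixed to the table: 210 wide (y), 246 deep (x), 190 high at the back, 72 at the front. Origin at the centre of its underside; x points to its back, z up. The lid slopes up to the back at 30 degrees to the level, so 'out of the lid' is tilted 30 degrees from vertical to the front. Behind the hinge is a level ledge 50 deep.
- lid (a joint): Opening angle of the lid in rad about its hinge: 0 shut, 1.05 fully open against its stop (the front edge rises). The hinge is stiff: the lid stays where it is left, and it takes about 15 N at the bar handle to raise. Shut and bolted it only rattles 0.015.
- lid_hinge (a point): Middle of the lid's hinge line, at the level of the lid's face, 73 behind and 190 above the box's origin. The hinge line is parallel to the box's y axis; the lid is 205 long from here down the slope and 210 wide.
- dial_axis (a point): Centre of the dial's front face, 62 down the slope from the hinge, 10 out of the lid. Black disc, 90 diameter, with 20 white graduations numbered 0 to 19 clockwise (seen from in front), without figures; every fifth is longer, 0 is the thick one in line with the finger post. The number dialled is the graduation at the index arrow. Three-wheel lock: each wheel is carried along by drive pins.
- index_mark (a point): White index arrow on the lid, 53 up the slope from the dial's axis.
- dial (a joint): Dial angle in rad, counter-clockwise positive (seen from in front of the lid), counting full turns: 0 has graduation 0 at the index, number n is at n x 0.3142 plus full turns; clockwise makes it smaller. Turns without end against 0.04 to 0.08 N m, stays where left. Meet each number within half a graduation (0.157); a number overshot and turned back is spoilt: begin again.
- finger_post (a point): Steel finger post on the dial's face, to crank the dial by: a freely spinning sleeve, 13 diameter, 34 long, at right angles to the lid, 31 from the dial's axis on the line of graduation 0. It reaches from 12.5 to 46.5 out of the lid; this point is on its axis, 35 out of the lid.
- bar_handle (a point): Middle of the round steel bar handle near the lid's lower edge, 167 down the slope from the hinge line when latched: a bar of 12 diameter and 84 long, parallel to the box's y axis, its axis 34 out of the lid, on a post at each end (posts 38 either side of the middle) with clear space under the bar.
- latch (a joint): Travel of the bar handle up the slope in m: 0 latched, 0.014 fully drawn; the bolt leaves the strike at 0.011. Free to move (about 5 N) only when all three numbers are set, else it is stopped after 2 mm. It has no spring and stays where it is left.
- oil_bottle: White plastic squeeze oil bottle with a thin black spout, 62 diameter, 215 high with the spout, standing beside the box; origin at the centre of its underside.
- gauge_stand: Dark magnetic-base gauge stand beside the box: base 58 x 50 x 55 high, a 12 thick rod up to 230 high, and at 190 a 10 thick arm along its +x with a 40 diameter dial gauge reaching to 98 from the rod; origin at the centre of its underside.
- cap_tray: Low aluminium tray of small plastic and steel caps, 90 x 150 x 32 high, in front of the box; origin at the centre of its underside.
- grease_tin: Small plain metal tin, 38 diameter and 50 high, standing on the flat ledge behind the lid's hinge; origin at the centre of its underside.

How it is judged:
On the way:
1. the bar handle is drawn up the slope until the bolt is out of the strike (which the lock allows only with all three numbers set) (value of joint latch above 0.0105 m), for 0.05 s.
At the end, for the whole second after the job is handed in: The lid stands open at its stop (at least 0.97 of 1.05 rad), at rest and let go; the bystanders stand where they stood (within 20 mm, upright) (value of joint lid above 0.97 rad and velocity of joint lid below 0.05 rad/s); the robot touches nothing.
It fails at once if the oil bottle is knocked over or pushed more than 20 mm (distance of oil_bottle from where it was at the start of the episode above 0.02 m or angle between oil_bottle's own z axis and vertical above 0.35 rad).
It fails at once if the gauge stand is knocked over or pushed more than 20 mm (distance of gauge_stand from where it was at the start of the episode above 0.02 m or angle between gauge_stand's own z axis and vertical above 0.35 rad).
It fails at once if the tray of caps is knocked over or pushed more than 20 mm (distance of cap_tray from where it was at the start of the episode above 0.02 m or angle between cap_tray's own z axis and vertical above 0.35 rad).
It fails at once if the grease tin is knocked over or pushed more than 20 mm (distance of grease_tin from where it was at the start of the episode above 0.02 m or angle between grease_tin's own z axis and vertical above 0.35 rad).
It also fails if it takes over 72 s, if anything falls off the work surface, if the arm or the gripper's body presses on something with over 40 N, if the wrist force passes 120 N, or if a joint passes its speed limit or range.

## Working session

There is one attempt and no reset: what is moved stays moved. The work goes in short steps, Python scripts to look and compute and a shell command to move; the robot and the scene stay as the last step left them, time stands still between calls to the robot, and variables do not carry over. Pictures are saved under pics/ and viewed, and the job is handed in when it is done.

```bash
ls -la; mkdir -p pics; cat > h.py <<'E'
import numpy as np, cv2
from cell import *
def snap(cam,name):
    p,d=snapshot(cam); cv2.imwrite(f'pics/{name}.png',p[:,:,::-1]); return p,d
def proj(cam,P):
    c=camera_params(cam); return cv2.projectPoints(np.array(P,float).reshape(-1,3),np.array(c['rvec'],float),np.array(c['tvec'],float),np.array(c['mtx'],float),None)[0].reshape(-1,2)
def cloud(cam,d):
    c=camera_params(cam);K=np.array(c['mtx']);R=cv2.Rodrigues(np.array(c['rvec'],float))[0];t=np.array(c['tvec'],float).ravel()
    v,u=np.mgrid[:384,:512]; X=np.stack([(u-K[0,2])/K[0,0]*d,(v-K[1,2])/K[1,1]*d,d],-1)
    return (X-t)@R
E
python3 - <<'E'
from h import *
np.set_printoptions(precision=4,suppress=True)
print(state())
for cam in('scene','top'):
    snap(cam,cam+'0')
    for n in ['lid_hinge','dial_axis','index_mark','finger_post','bar_handle','lockbox','oil_bottle','gauge_stand','cap_tray','grease_tin']:
        print(cam,n,[(np.round(r['at'],4),round(r['conf'],2)) for r in tip_of(cam,n)][:2])
print(state()['clock'])
E
```

```text
total 12
drwxr-xr-x  3 agent agent 4096 Dec  7 02:30 .
drwxr-xr-x 23 root  root  4096 Dec  7 02:30 ..
drwxr-xr-x  2 agent agent 4096 Dec  7 02:30 pics
{'clock': 0.0, 'joints': array([ 1.1857,  0.2635, -0.0489,  1.2594, -0.    ,  1.4155]), 'joint_velocities': array([ 0.0006, -0.0009, -0.0007, -0.0018,  0.0011,  0.0018]), 'effort': array([ -0.0009, -63.761 ,  38.4568,   0.0137,  -0.0002,  -0.    ]), 'tcp_pos': array([0.1195, 0.5109, 0.2038]), 'ee_rot': array([-1.3097, -1.0376,  1.0392]), 'force': array([-0.1624, -0.4107,  0.5095]), 'moment': array([ 0.0077,  0.0393, -0.0158]), 'grip_width': 0.08539572673320339}
scene lid_hinge [(array([ 0.7323, -0.1076,  0.192 ]), 0.66)]
scene dial_axis [(array([ 0.6755, -0.0905,  0.1645]), 0.78)]
scene index_mark [(array([ 0.7236, -0.0996,  0.1869]), 0.74)]
scene finger_post [(array([ 0.6744, -0.1123,  0.2026]), 0.55)]
scene bar_handle [(array([ 0.5794, -0.0516,  0.1348]), 0.55)]
scene lockbox []
scene oil_bottle [(array([ 0.7597,  0.0895, -0.0023]), 0.81)]
scene gauge_stand [(array([ 0.4888, -0.2485, -0.0008]), 0.7), (array([ 0.7358, -0.106 ,  0.1888]), 0.66)]
scene cap_tray [(array([ 0.4174,  0.0084, -0.003 ]), 0.74), (array([ 0.5781, -0.0511,  0.1331]), 0.31)]
scene grease_tin [(array([ 0.759 , -0.1076,  0.1869]), 0.86)]
top lid_hinge [(array([ 0.7325, -0.1086,  0.1902]), 0.89)]
top dial_axis [(array([ 0.6797, -0.0882,  0.1695]), 0.81)]
top index_mark [(array([ 0.724 , -0.1041,  0.1874]), 0.95)]
top finger_post [(array([ 0.6727, -0.1039,  0.1978]), 0.64)]
top bar_handle [(array([ 0.5816, -0.0551,  0.1365]), 0.73)]
top lockbox [(array([ 0.6648, -0.0833, -0.0013]), 0.85)]
top oil_bottle [(array([ 0.7649,  0.0858, -0.0019]), 0.82)]
top gauge_stand [(array([ 0.4895, -0.2497, -0.0028]), 0.74)]
top cap_tray [(array([0.4161, 0.0026, 0.001 ]), 0.6)]
top grease_tin [(array([ 0.7608, -0.1075,  0.1883]), 0.62)]
1.1
```

View pics/scene0.png

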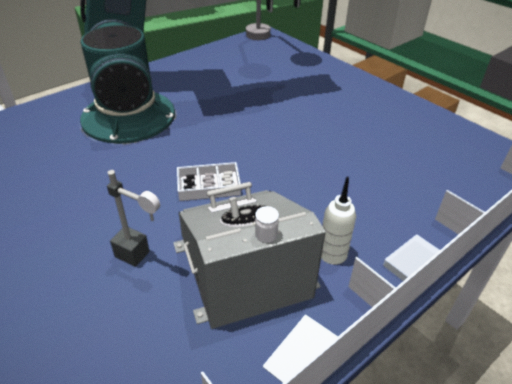

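View pics/top0.png

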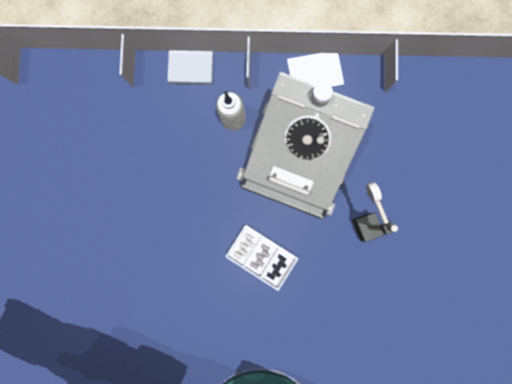

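```bash
python3 - <<'E'
from h import *
from scipy.optimize import least_squares
np.set_printoptions(precision=4,suppress=True)
s=state(); R0=cv2.Rodrigues(s['ee_rot'])[0]; print(R0)
c,sn=np.cos(np.pi/6),.5
H=np.array([.073,0,.19]); d=np.array([-c,0,-sn]); n=np.array([-sn,0,c])
loc={'lid_hinge':H,'dial_axis':H+.062*d+.01*n,'index_mark':H+.009*d,'bar_handle':H+.167*d+.034*n,'lockbox':np.zeros(3)}
obs=[];nm=[]
for cam in('scene','top'):
    snap(cam,cam+'1')
    for k in loc:
        for r in tip_of(cam,k)[:1]: obs.append(r['at']);nm.append(k)
    if cam=='scene': pass
extra={'lid_hinge':[[ 0.7323,-0.1076,.192],[.7325,-.1086,.1902]],'dial_axis':[[.6755,-.0905,.1645],[.6797,-.0882,.1695]],'index_mark':[[.7236,-.0996,.1869],[.724,-.1041,.1874]],'bar_handle':[[.5794,-.0516,.1348],[.5816,-.0551,.1365]],'lockbox':[[.6648,-.0833,-.0013]]}
for k in extra:
    for a in extra[k]: obs.append(a);nm.append(k)
obs=np.array(obs)
def tf(p,l): C,S=np.cos(p[2]),np.sin(p[2]); return l@np.array([[C,-S,0],[S,C,0],[0,0,1]]).T+[p[0],p[1],p[3]]
L=np.array([loc[k] for k in nm])
r=least_squares(lambda p:(tf(p,L)-obs).ravel(),[.665,-.083,-.35,0],loss='soft_l1',f_scale=.004)
print(r.x,np.degrees(r.x[2]))
for k,e in zip(nm,tf(r.x,L)-obs): print(k,e)
# depth check: outline points projected
import itertools
for cam in('scene','top'):
    im=cv2.imread(f'pics/{cam}1.png'); im=cv2.resize(im,None,fx=3,fy=3,interpolation=cv2.INTER_CUBIC)
    pts=[]
    for y in(-.105,.105):
        for q in(H+[0,y,0],H+.205*d+[0,y,0]): pts.append(q)
    pts=np.array(pts)[[0,1,3,2]]
    uv=(proj(cam,tf(r.x,pts))+.5)*3
    cv2.polylines(im,[uv.astype(np.int32)],True,(0,0,255),1)
    th=np.linspace(0,2*np.pi,60); cc=H+.062*d+.01*n; up=-d; yy=np.array([0,1,0])
    for rad,col in((.045,(0,255,0)),):
        ring=cc+rad*(np.cos(th)[:,None]*up+np.sin(th)[:,None]*yy)
        cv2.polylines(im,[((proj(cam,tf(r.x,ring))+.5)*3).astype(np.int32)],True,col,1)
    for a in (-.042,.042):
        q=((proj(cam,tf(r.x,(H+.167*d+.034*n+[0,a,0])[None]))+.5)*3).astype(int)[0]; cv2.circle(im,tuple(int(v) for v in q),3,(255,0,255),1)
    o=((proj(cam,tf(r.x,cc[None]))+.5)*3).astype(int)[0]
    x0=max(0,min(im.shape[1]-600,o[0]-300));y0=max(0,min(im.shape[0]-500,o[1]-250))
    cv2.imwrite(f'pics/{cam}1z.png',im[y0:y0+500,x0:x0+600])
np.save('pose.npy',r.x)
E
```

```text
[[ 0.2278  0.     -0.9737]
 [ 0.9737 -0.      0.2278]
 [-0.     -1.     -0.    ]]
[ 0.6629 -0.0823 -0.3391 -0.    ] -19.427401334273092
dial_axis [-0.0038  0.0008  0.001 ]
index_mark [ 0.0031 -0.0024 -0.0059]
bar_handle [-0.0002 -0.0035  0.0016]
lockbox [0.1724 0.1666 0.0033]
lid_hinge [-0.0003  0.0001  0.0006]
dial_axis [-0.0014 -0.0023 -0.0005]
index_mark [ 0.002  -0.0016 -0.0036]
bar_handle [0.0008 0.0009 0.0009]
lockbox [ 0.0011 -0.0038  0.0032]
lid_hinge [-0.0005  0.001  -0.002 ]
lid_hinge [-0.0007  0.002  -0.0002]
dial_axis [0.0009 0.0034 0.0032]
dial_axis [-0.0033  0.0011 -0.0018]
index_mark [ 0.0008 -0.0044 -0.0014]
index_mark [ 0.0004  0.0001 -0.0019]
bar_handle [-0.0001 -0.0013  0.0011]
bar_handle [-0.0023  0.0022 -0.0006]
lockbox [-0.0019  0.001   0.0013]
```

View pics/top1z.png

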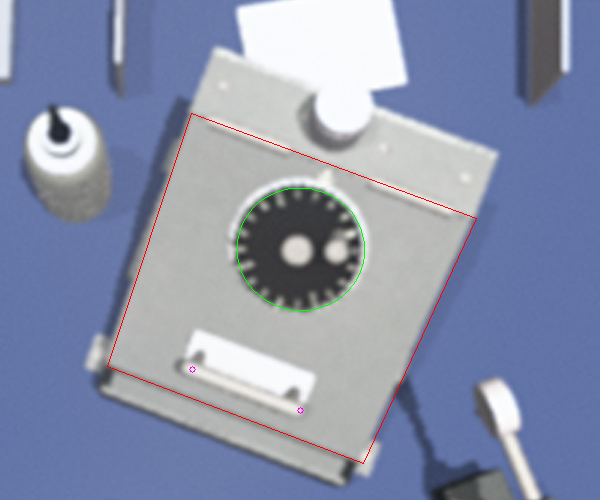

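View pics/scene1z.png

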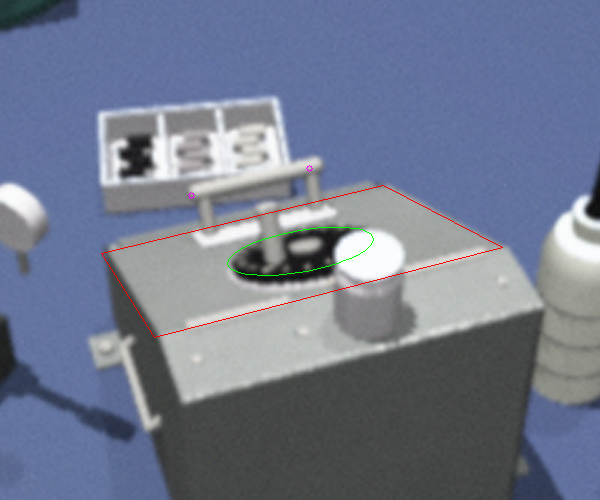

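```bash
cat >> h.py <<'E'
c_,s_=np.cos(np.pi/6),.5
Hh=np.array([.073,0,.19]); dd=np.array([-c_,0,-s_]); nn=np.array([-s_,0,c_])
def Rz(a): return np.array([[np.cos(a),-np.sin(a),0],[np.sin(a),np.cos(a),0],[0,0,1]])
def box():
    p=np.load('pose.npy'); return Rz(p[2]),np.array([p[0],p[1],p[3]])
def lidpt(down,y,out):
    R,t=box(); return R@(Hh+down*dd+out*nn+np.array([0,y,0]))+t
def ray_lid(cam,uv,out):
    # pixel -> (down,y) on plane 'out' above the lid
    c=camera_params(cam);K=np.array(c['mtx']);R=cv2.Rodrigues(np.array(c['rvec'],float))[0];t=np.array(c['tvec'],float).ravel()
    o=-R.T@t; v=R.T@np.linalg.inv(K)@np.array([uv[0],uv[1],1.]); B,tb=box()
    o=B.T@(o-tb)-Hh; v=B.T@v; k=(out-o@nn)/(v@nn); q=o+k*v; return q@dd,q[1]
E
python3 - <<'E'
from h import *
np.set_printoptions(precision=4,suppress=True)
p=cv2.imread('pics/top1.png'); 
d=None
g=cv2.cvtColor(p,cv2.COLOR_BGR2GRAY)
uv=proj('top',lidpt(.062,0,.01))[0]; print('centre px',uv)
v,u=np.mgrid[:384,:512]; m=((np.hypot(u-uv[0],v-uv[1])<27)&(g<90)).astype(np.uint8)
m=cv2.morphologyEx(m,cv2.MORPH_CLOSE,np.ones((5,5)))
cs=max(cv2.findContours(m,0,2)[0],key=cv2.contourArea); h=cv2.convexHull(cs); e=cv2.fitEllipse(h); print(e, ray_lid('top',e[0],.01))
x0,y0=(uv-35).astype(int)
cv2.imwrite('pics/dial1.png',cv2.resize(p[y0:y0+70,x0:x0+70],None,fx=8,fy=8,interpolation=cv2.INTER_CUBIC)); print(x0,y0)
E
```

```text
centre px [307.9114 139.3838]
((307.18792724609375, 138.41806030273438), (39.35853576660156, 40.35383987426758), 68.60140991210938) (np.float64(0.06057188536975772), np.float64(0.002180573511753898))
272 104
```

View pics/dial1.png

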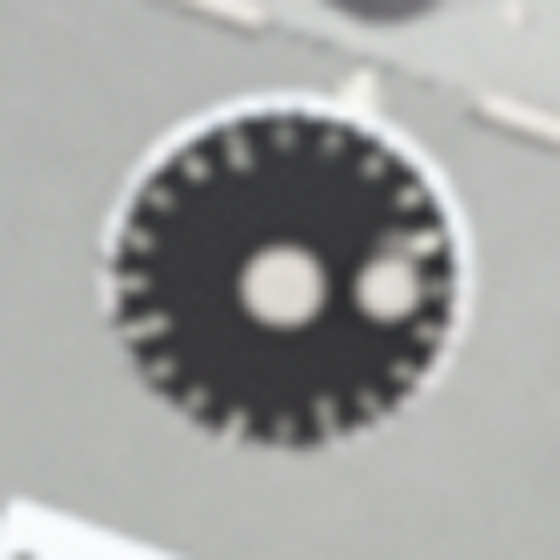

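```bash
python3 - <<'E'
from h import *
np.set_printoptions(precision=4,suppress=True)
f=lambda a:((a[0]+.5)/8+272-.5,(a[1]+.5)/8+104-.5)
def P(n,a,out): q=ray_lid('top',f(a),out); print(n,np.round(q,4)); return np.array(q)
hub=P('hub',(284,286),.0125); ctr=P('ctr',(283,279),.010); post=P('post',(386,287),.0465); idx=P('idx',(362,88),0.001)
g=[P('g',x,.01) for x in((238,150),(425,240),(150,328),(330,410))]
for c in(ctr,hub,np.array([.062,0.0015])):
    for q in[post,*g,idx]:
        v=q-c; print(round(np.degrees(np.arctan2(v[1],-v[0])),1),round(np.hypot(*v)*1000,1),end=' | ')
    print()
for cam in ('top','scene'):
    print([ (r['at'],r['conf']) for r in tip_of(cam,'finger_post')])
print([ (r['at'],r['conf']) for r in search_frame('top','finger_post')])
R,t=box(); 
for a in ([.6744,-.1123,.2026],[.6727,-.1039,.1978]):
    q=R.T@(np.array(a)-t)-Hh; print(q@dd,q[1],q@nn)
E
```

```text
hub [0.0617 0.0018]
ctr [0.0608 0.0027]
post [ 0.0423 -0.0212]
idx [0.0079 0.0015]
g [0.0324 0.026 ]
g [ 0.0375 -0.0282]
g [0.0865 0.0311]
g [ 0.0903 -0.022 ]
-52.2 30.2 | 39.4 36.8 | -52.9 38.6 | 132.1 38.3 | -140.1 38.5 | -1.2 52.9 | 
-49.8 30.2 | 39.5 38.0 | -51.0 38.5 | 130.2 38.4 | -140.2 37.2 | -0.3 53.8 | 
-49.1 30.1 | 39.6 38.4 | -50.4 38.5 | 129.6 38.4 | -140.3 36.8 | 0.0 54.1 | 
[([0.6731, -0.1073, 0.197], 0.56)]
[([0.6731, -0.1098, 0.1988], 0.47)]
[([0.6705, -0.105, 0.2052], 0.38)]
0.03890125889477484 -0.024433401770313317 0.03701405802034949
0.04510930304377242 -0.01707710743513928 0.035055711396693924
```

```bash
python3 - <<'E'
from h import *
o=proj('scene',lidpt(.062,0,.01))[0]; print(o)
p=cv2.imread('pics/scene1.png'); x0,y0=int(o[0]-45),int(o[1]-35)
cv2.imwrite('pics/dial1s.png',cv2.resize(p[y0:y0+70,x0:x0+90],None,fx=8,fy=8,interpolation=cv2.INTER_CUBIC)); print(x0,y0)
for n,q in (('hub',lidpt(.062,0,.0125)),('idx',lidpt(.009,0,0)),('posttop',lidpt(.062-.031*np.cos(np.radians(51)),-.031*np.sin(np.radians(51)),.0465)),('barL',lidpt(.167,.042,.034)),('barR',lidpt(.167,-.042,.034))): print(n,(proj('scene',q)[0]+.5-[x0,y0])*8)
E
```

```text
[243.68449446 212.56188155]
198 177
hub [367.65362222 278.11701325]
idx [446.93349062 387.73803754]
posttop [263.29237651 176.51966336]
barL [392.55765378  70.78941648]
barR [ 78.15473778 143.95957182]
```

View pics/dial1s.png

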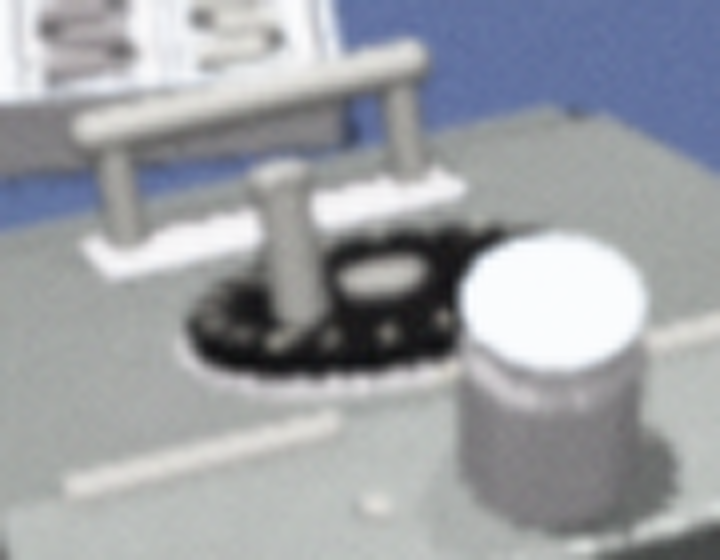

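```bash
cat >> h.py <<'E'
from scipy.spatial.transform import Rotation as Ro
def Rt(tilt=0):  # lid-normal tool; tilt deg: rotation about box +y (positive = approach rotates toward vertical/back)
    B,_=box(); R=B@np.column_stack([-dd,-nn,[0,1,0]]); 
    return B@Ro.from_rotvec([0,np.radians(tilt),0]).as_matrix()@B.T@R
def rel(P,R):
    s=state(); R0=cv2.Rodrigues(s['ee_rot'])[0]
    print('d cm',np.round(R0.T@(P-s['tcp_pos'])*100,2),'rot deg',np.round(np.degrees(Ro.from_matrix(R0.T@R).as_rotvec()),2))
E
python3 - <<'E'
from h import *
p=np.load('pose.npy'); B,_=box(); sh=B@np.array([.0,.0025,0]); p[0]+=sh[0];p[1]+=sh[1]; np.save('pose.npy',p); print(p)
th=np.radians(-51); P=lambda out:lidpt(.0617-.031*np.cos(th),.031*np.sin(th),out)
print(P(.2),P(.017)); rel(P(.2),Rt())
E
```

```text
[ 6.63739359e-01 -7.99805915e-02 -3.39072118e-01 -4.48509539e-06]
[ 0.59580534 -0.08156674  0.34210506] [ 0.68209567 -0.11200076  0.18362241]
d cm [-46.87 -13.78 -59.87] rot deg [-25.14  93.82 -22.53]
```

```bash
python3 -m handwheel '-4 -5 -5 -2.5 9 -2.2 5;-9 -7 -10 -5 18.5 -4.5 5;-14 -9 -15 -7.5 27.5 -6.7 5;-18 -10 -20 -9.6 36 -8.7 5;-22 -11 -25 -12 45 -10.8 5;-26 -12 -30 -14.3 53.5 -12.8 4;-30 -12.5 -35 -16.5 62 -15 4;-34 -13 -40 -18.8 70.5 -17 4;-38 -13.4 -45 -21 79 -19 4;-42 -13.6 -50 -23.2 87 -21 4;-45 -13.7 -55 -25 93.8 -22.5 4;-46.9 -13.8 -59.9 -25.1 93.8 -22.5 4;-46.9 -13.8 -59.9 -25.1 93.8 -22.5 4;-46.9 -13.8 -59.9 -25.1 93.8 -22.5 4;-46.9 -13.8 -59.9 -25.1 93.8 -22.5 4'
python3 - <<'E'
from h import *
snap('top','top2');snap('scene','scene2')
th=np.radians(-51); P=lambda out:lidpt(.0617-.031*np.cos(th),.031*np.sin(th),out)
rel(P(.2),Rt());rel(P(.017),Rt()); print(state())
E
```

```text
clock: 3.72
tcp_pos: [0.5956, -0.0817, 0.3421]
ee_rot: [-1.604, -0.148, -0.672]
force: [-0.1, -0.0, -0.7]
grip_width: 0.04
d cm [ 0.02  0.06 -0.02] rot deg [-0.03  0.06 -0.03]
d cm [ 0.03 18.36 -0.03] rot deg [-0.03  0.06 -0.03]
{'clock': 3.825, 'joints': array([-2.47428796e-01, -1.10941991e-03, -1.56193034e-01,  8.94413725e-01,
       -4.51616885e-02,  1.64911786e+00]), 'joint_velocities': array([ 3.94179890e-03, -3.16670056e-03,  4.03932543e-04, -1.55136505e-03,
       -9.48588250e-05,  7.46430785e-04]), 'effort': array([-6.45085238e-01, -4.37098396e+01,  4.50000501e+01, -5.95391572e+00,
       -1.51817375e-01,  3.10841875e-03]), 'tcp_pos': array([ 0.59538656, -0.08119834,  0.342534  ]), 'ee_rot': array([-1.60432394, -0.14903236, -0.67228086]), 'force': array([-0.21545583,  0.54260945,  0.33144493]), 'moment': array([ 0.17669041,  0.41407405, -0.03551746]), 'grip_width': 0.03967752590724049}
```

```bash
python3 -m handwheel '0 5 0 0 0 0 4;0 10 0 0 0 0 4;0 13.5 0 0 0 0 4;0 13.5 0 0 0 0 4'
python3 - <<'E'
from h import *
for cam in('top','scene'):
    p,d=snap(cam,cam+'3'); o=proj(cam,lidpt(.06,0,.03))[0]; x0,y0=(o-[50,40]).astype(int)
    cv2.imwrite(f'pics/{cam}3z.png',cv2.resize(p[y0:y0+80,x0:x0+100,::-1],None,fx=7,fy=7,interpolation=cv2.INTER_CUBIC))
th=np.radians(-51); P=lambda out:lidpt(.0617-.031*np.cos(th),.031*np.sin(th),out)
rel(P(.017),Rt())
E
```

```text
clock: 4.32
tcp_pos: [0.6586, -0.1035, 0.2231]
ee_rot: [-1.605, -0.146, -0.669]
force: [-0.7, 0.2, 0.6]
grip_width: 0.0402
d cm [-0.06  4.94 -0.03] rot deg [-0.03  0.06  0.02]
```

View pics/scene3z.png

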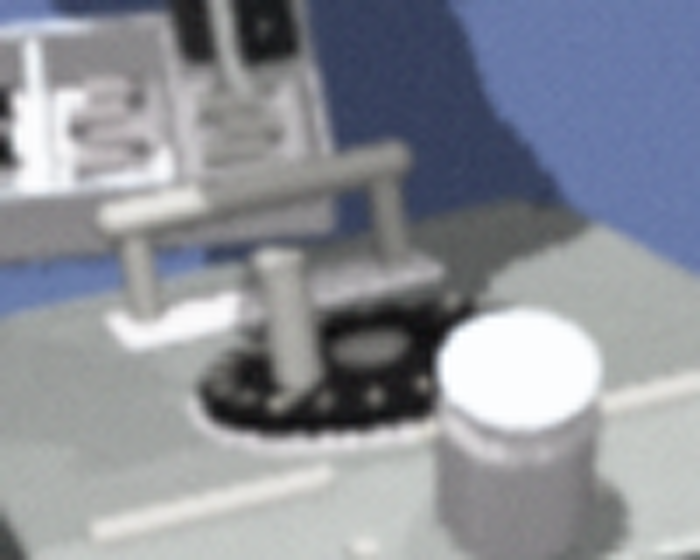

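View pics/top3z.png

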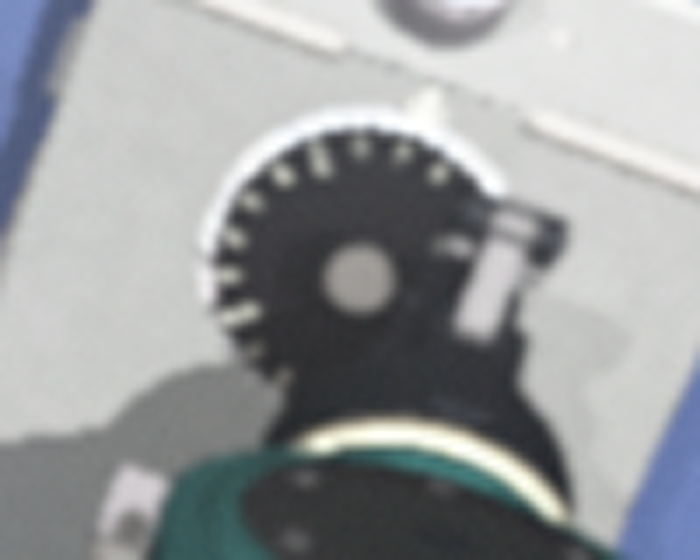

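```bash
python3 - <<'E'
from h import *
s=state(); R=cv2.Rodrigues(s['ee_rot'])[0]; T=s['tcp_pos']
for cam in('top','scene'):
    o=proj(cam,lidpt(.06,0,.03))[0]; x0,y0=(o-[50,40]).astype(int); z=lambda uv:np.round((uv+.5-[x0,y0])*7).astype(int)
    print(cam,'tcp',z(proj(cam,T)[0]),'tips',z(proj(cam,T+R@[.02,-.006,0])[0]),z(proj(cam,T-R@[.02,.006,0])[0]),'posttop seen', z(np.array([386/8+272-.5,287/8+104-.5])) if cam=='top' else '')
E
```

```text
top tcp [448 298] tips [473 239] [421 367] posttop seen [450 279]
scene tcp [263 182] tips [280 172] [239 146] posttop seen
```

View pics/scene3.png

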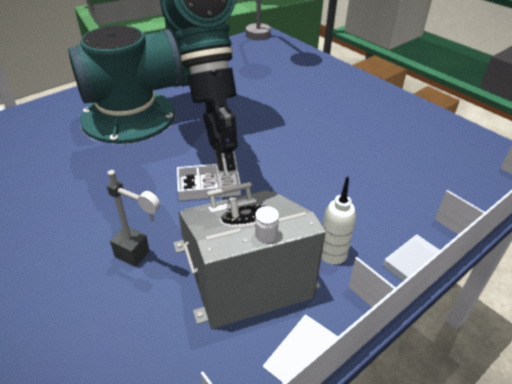

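```bash
python3 - <<'E'
from h import *
s=state(); R=cv2.Rodrigues(s['ee_rot'])[0]; T=s['tcp_pos']
ims=[]
for cam,c0 in(('top',(270,110)),('scene',(190,100))):
    p=cv2.imread(f'pics/{cam}3.png'); x0,y0=c0
    im=cv2.resize(p[y0:y0+120,x0:x0+80],None,fx=5,fy=5,interpolation=cv2.INTER_CUBIC)
    for q,col in((T,(0,0,255)),(T+R@[.02,-.006,0],(0,255,0)),(T-R@[.02,.006,0],(255,0,0)),(T-R@[0,.1,0],(255,0,255)),(T-R@[0,.05,0],(255,255,0))):
        uv=(proj(cam,q)[0]+.5-c0)*5; cv2.drawMarker(im,tuple(int(v) for v in uv),col,0,9,1)
    ims.append(im)
cv2.imwrite('pics/c3.png',np.hstack(ims))
E
```

```text
(no output)
```

View pics/c3.png

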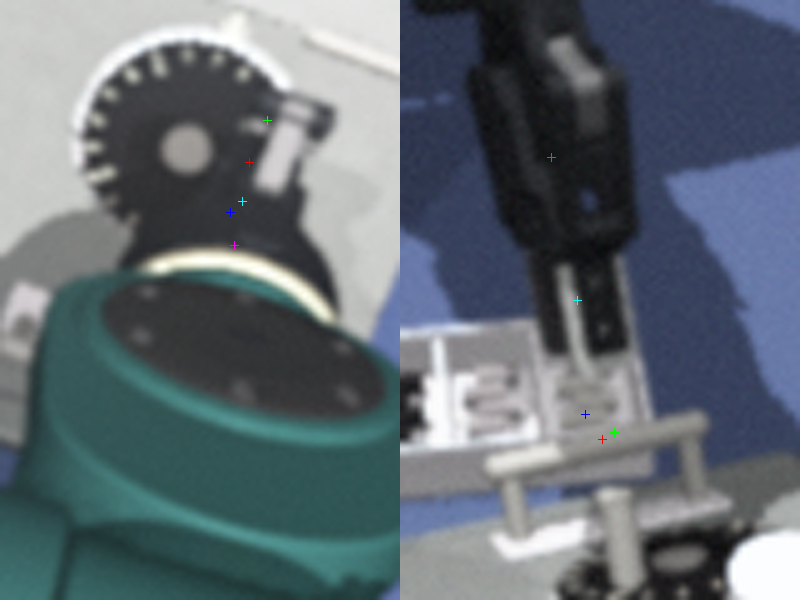

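```bash
python3 - <<'E'
from h import *
np.set_printoptions(precision=1,suppress=True)
s=state(); R=cv2.Rodrigues(s['ee_rot'])[0]; T=s['tcp_pos']
for cam in('top','scene'):
    p,d=snapshot(cam); X=cloud(cam,d); q=(X-T)@R*1000
    m=(d>0)&(abs(q[...,0])<70)&(abs(q[...,2])<70)&(q[...,1]<20)&(q[...,1]>-110)
    for a,b in((-110,-80),(-80,-54),(-54,-40),(-40,-25),(-25,-10),(-10,20)):
        k=m&(q[...,1]>a)&(q[...,1]<b); 
        if k.any(): print(cam,a,b,k.sum(),'x',np.percentile(q[k][:,0],[1,25,50,75,99]),'z',np.percentile(q[k][:,2],[1,25,50,75,99]))
    # segments near tip
    k=np.argwhere(m&(q[...,1]>-60))
    np.save(f'{cam}q.npy',q)
E
```

```text
top -110 -80 79 x [17.1 25.9 27.7 30.6 51.9] z [-16.3   2.8   9.7  12.   17. ]
top -80 -54 19 x [25.4 27.6 31.4 32.1 43.9] z [-13.2  -9.9   7.   10.8  12.9]
top -54 -40 3 x [21.9 23.7 25.7 25.7 25.7] z [ 8.5  9.3 10.3 10.6 11. ]
top -40 -25 3 x [25.4 25.5 25.6 25.7 25.7] z [ 8.8  9.7 10.6 10.8 11. ]
scene -110 -80 499 x [-55.6  20.9  48.1  56.8  62. ] z [-16.7 -11.5  -8.5   3.9  12.4]
scene -80 -54 299 x [-41.5 -19.1  30.6  34.8  52.2] z [-12.7  -8.7  -5.2   1.4  11.2]
scene -54 -40 159 x [-24.1 -17.9  27.5  33.2  35.7] z [-10.8  -7.6  -4.3   1.9  11.2]
scene -40 -25 91 x [-22.8 -18.4  26.4  27.9  34.7] z [-10.4  -7.4  -3.3   2.8  10.8]
scene -10 20 19 x [-7.1 -1.   2.8  4.6  6.8] z [-6.  -2.8 -0.1  2.8  6.9]
```

```bash
python3 - <<'E'
from h import *
np.set_printoptions(precision=1,suppress=True)
q=np.load('sceneq.npy')
m=(abs(q[...,0])<45)&(abs(q[...,2])<20)&(q[...,1]<40)&(q[...,1]>-60)
for a in range(-60,40,4):
    k=m&(q[...,1]>=a)&(q[...,1]<a+4); print(a,k.sum(), np.median(q[k],axis=0) if k.any() else '')
k=m&(q[...,1]>-15)&(q[...,1]<40)
print(np.argwhere(k).min(0),np.argwhere(k).max(0))
E
```

```text
-60 44 [ 27.9 -57.9  -4.2]
-56 50 [ 28.1 -53.8  -4.3]
-52 42 [ 27.7 -50.   -4.4]
-48 42 [ 27.4 -45.9  -4.8]
-44 48 [ 28.1 -42.1  -4. ]
-40 37 [ 26.4 -38.4  -5.2]
-36 41 [ 26.2 -34.2  -3. ]
-32 13 [ 26.7 -31.5  -1.8]
-28 0 
-24 0 
-20 0 
-16 0 
-12 0 
-8 0 
-4 0 
0 0 
4 0 
8 0 
12 0 
16 19 [ 2.8 18.7 -0.1]
20 15 [ 2.7 22.  -1.5]
24 16 [ 4.3 25.8  1. ]
28 17 [ 4.4 30.5 -1.6]
32 15 [ 3.7 34.2 -0.3]
36 17 [ 3.6 37.9 -1.1]
[197 229] [210 237]
```

```bash
python3 - <<'E'
from h import *
np.set_printoptions(precision=0,suppress=True,linewidth=200)
p,d=snapshot('scene')
print(d[160:200:2,214:242:2]*1000)
p=cv2.imread('pics/scene3.png'); cv2.imwrite('pics/f3.png',cv2.resize(p[140:215,200:260],None,fx=10,fy=10,interpolation=cv2.INTER_CUBIC)[:600])
E
```

```text
[[1199.  790.  786.  785.  744.  740.  733.  734.  739.  736.  744. 1198. 1204. 1203.]
 [1194. 1193.  786.  784.  746.  742.  739.  737.  735.  737.  737. 1194. 1195. 1195.]
 [1136. 1139.  788.  787.  789.  740.  738.  736.  742.  740.  740.  750. 1183. 1190.]
 [1139. 1140.  790.  789.  788.  742.  743.  736.  738.  741.  739.  749. 1179. 1182.]
 [1143. 1133.  790.  789.  790.  742.  743.  737.  739.  740.  740.  749. 1176. 1172.]
 [1150. 1127. 1150. 1153. 1152.  746.  743.  739.  747.  746.  745.  750. 1169. 1172.]
 [1148. 1140. 1157. 1157. 1154. 1136.  743.  746.  744.  745.  749. 1124. 1163. 1163.]
 [1155. 1152. 1153. 1154. 1154. 1138. 1137. 1132. 1138. 1140. 1154. 1124. 1157. 1156.]
 [1150. 1147. 1109. 1143. 1125. 1127. 1127. 1124. 1147. 1146. 1145. 1130. 1103. 1151.]
 [1140. 1139. 1101. 1141. 1125. 1119. 1116. 1118. 1115. 1120. 1140. 1138. 1093. 1145.]
 [1133. 1133. 1096. 1139. 1136. 1132. 1114. 1118. 1117. 1116. 1136. 1131. 1092. 1138.]
 [1113. 1129. 1090. 1128. 1108. 1107. 1104. 1107. 1106. 1130. 1126. 1130. 1092. 1130.]
 [1124. 1126. 1086. 1123. 1103. 1105. 1108. 1105. 1101. 1103. 1099. 1124.  913.  913.]
 [1094.    0. 1074. 1075. 1072. 1074. 1074.  909.  908.  909.  910.  907.  910.  908.]
 [1074. 1073. 1075.  907.  901.  905.  904.  907.  907.  908.  909.  910.  911.  908.]
 [ 899.  898.  902.  898.  900.  903.  905.  903.  904.  908.  910.  910. 1088. 1111.]
 [ 897.  898.  897.  900.  899.  902.  905. 1087. 1089. 1088. 1092. 1088. 1093. 1091.]
 [ 898.  899.  900. 1089. 1084. 1089. 1089. 1093. 1093. 1091. 1091. 1090. 1093. 1097.]
 [ 903. 1095. 1096. 1088. 1093. 1092. 1093. 1095. 1092. 1094. 1093. 1093. 1097.  978.]
 [ 900. 1090. 1090. 1091. 1086. 1087. 1088. 1086.  780.  780.  778.  783.  961.  962.]]
```

View pics/f3.png

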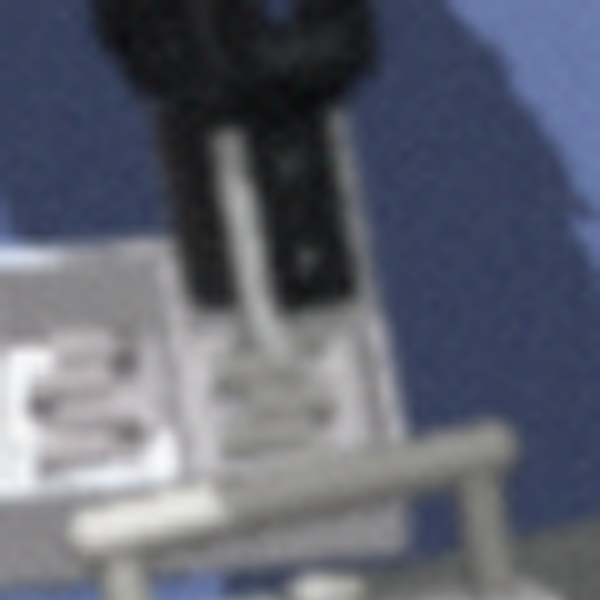

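```bash
python3 -m handwheel '0 2 0 0 0 0 4;0 4 0 0 0 0 4;0 4 0 0 0 0 4'
cat > look.py <<'E'
import sys
from h import *
tag=sys.argv[1]; s=state(); R=cv2.Rodrigues(s['ee_rot'])[0]; T=s['tcp_pos']; ims=[]
np.set_printoptions(precision=1,suppress=True)
for cam in('top','scene'):
    p,d=snap(cam,cam+tag); o=proj(cam,T-R@[0,.02,0])[0]; x0,y0=(o-[35,45]).astype(int)
    ims.append(cv2.resize(p[y0:y0+80,x0:x0+65,::-1],None,fx=6,fy=6,interpolation=cv2.INTER_CUBIC))
    if cam=='scene':
        q=(cloud(cam,d)-T)@R*1000; m=(d>0)&(abs(q[...,0])<45)&(abs(q[...,2])<20)
        for a in range(-48,24,4):
            k=m&(q[...,1]>=a)&(q[...,1]<a+4); print(a,k.sum(),*(np.median(q[k],axis=0) if k.any() else ''))
cv2.imwrite(f'pics/l{tag}.png',np.hstack(ims))
B,t=box(); l=B.T@(T-t)-Hh; print('tcp lid down,y,out mm',l@dd*1e3,l[1]*1e3,l@nn*1e3,'F',s['force'],'F tool',R.T@s['force'],s['grip_width'],s['clock'])
E
python3 look.py 4
```

```text
clock: 4.95
tcp_pos: [0.6781, -0.1108, 0.1905]
ee_rot: [-1.605, -0.148, -0.672]
force: [0.4, 0.2, -0.3]
grip_width: 0.0399
-48 42 27.534654365497705 -45.91352879993242 -4.475262288839635
-44 47 27.828048048454388 -42.18442343032439 -3.9350484729382416
-40 34 27.22054971424211 -38.17936971221232 -4.656926356983243
-36 37 26.481011631538216 -34.36842498303989 -2.9677915742336665
-32 9 25.956858300444896 -31.560093266907217 -0.5914759378910215
-28 0
-24 23 3.744074554570668 -22.44517803439134 0.2059701695516231
-20 15 4.478629425716491 -18.088554723918996 -1.594039559275685
-16 17 4.132159195309092 -14.010917253959187 -0.9113742421457727
-12 16 5.358431061759843 -9.884267545896634 -0.4602996116613139
-8 17 4.153460757210914 -5.664984487897068 -0.3346943768360597
-4 16 4.848056103504685 -1.9442846358542476 -1.8957959326705138
0 16 6.231721663544805 1.9643343239458828 -0.8974781811181104
4 18 4.939824643374662 6.273145326135136 -0.41330557167930193
8 13 4.192648788309453 10.272270417948453 2.997026878991403
12 189 -2.242511404937668 13.658247248897903 -1.6513139609653151
16 67 17.043167554783892 18.07598970314863 -3.4867606228125503
20 138 25.24152837386056 22.591648997982674 -3.009047832715336
tcp lid down,y,out mm 42.34671914975552 -24.28894176256242 25.00339657736005 F [ 0.4  0.2 -0.3] F tool [0.1 0.4 0.4] 0.03992535957672562 4.95
```

View pics/l4.png

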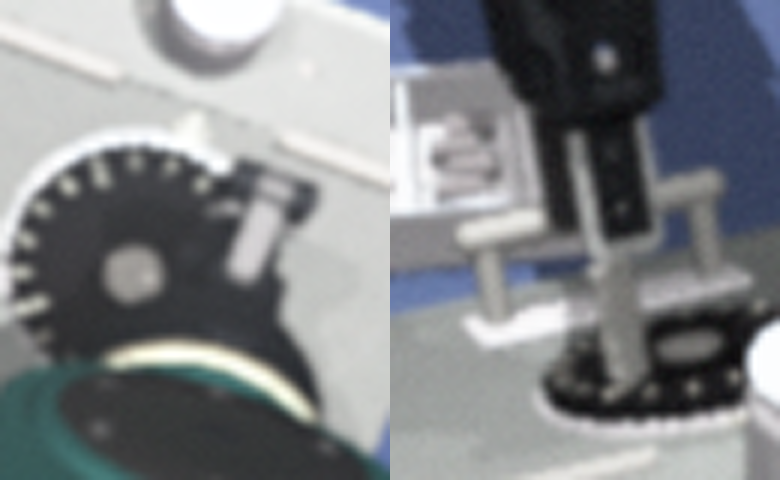

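```bash
python3 -m handwheel '0 0.6 0 0 0 0 4;0 1.1 0 0 0 0 4;0 1.1 0 0 0 0 4'; python3 look.py 5
```

```text
clock: 5.42
tcp_pos: [0.6835, -0.1128, 0.1807]
ee_rot: [-1.605, -0.148, -0.672]
force: [-0.4, -0.0, 0.1]
grip_width: 0.04
-48 44 26.589664348310993 -46.29721536184411 -5.412421639738033
-44 45 26.875979460516927 -41.93623613182981 -3.5273637858576192
-40 38 27.073823278009208 -38.30737303265474 -4.667698286049397
-36 31 26.466187764288538 -34.32847668788231 -4.3619484638188
-32 18 25.49750410688535 -31.362054825490084 -1.9177923243723587
-28 5 5.89459891304931 -24.34109742523101 -4.288496149003026
-24 13 4.76392734561371 -21.86117973235445 0.2194427106609818
-20 20 4.559833432392786 -17.699150981137983 0.08011870330801385
-16 14 5.166918963756656 -14.061116431688486 -0.8494776875989403
-12 15 4.275483640363177 -9.956290300342848 -0.8226257220003351
-8 15 4.03997924116098 -6.393126242327669 1.216162004411828
-4 15 4.095287051321893 -2.47860704813088 -0.21646155314957724
0 183 -3.5355020839960805 2.3325129452054827 -0.377755538696024
4 64 15.295289097235951 5.948095311811464 -3.4584858368584026
8 102 22.59663208268174 10.427607947276858 -2.892550071342921
12 85 30.27353467413957 12.493343512657917 -1.22329768938048
16 0
20 0
tcp lid down,y,out mm 42.25520611985265 -24.36321387217175 13.681013058561689 F [-0.4 -0.   0.1] F tool [-0.2 -0.3 -0.1] 0.040019675404479316 5.425
```

View pics/l5.png

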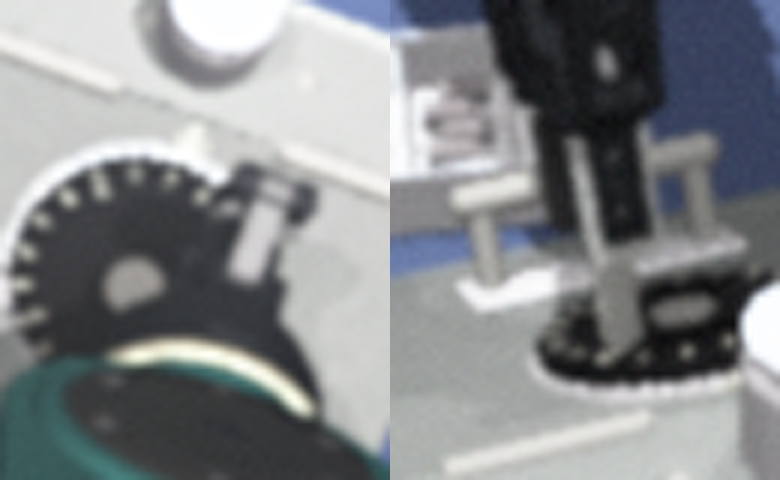

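```bash
python3 -m handwheel '0 0.6 0 0 0 0 4;0 1.2 0 0 0 0 4;0 1.2 0 0 0 0 3;0 1.2 0 0 0 0 2'; python3 look.py 6
```

```text
clock: 6.02
tcp_pos: [0.6893, -0.1148, 0.1707]
ee_rot: [-1.605, -0.148, -0.673]
force: [-0.2, -0.3, 0.5]
grip_width: 0.02
-48 35 20.664318553670157 -46.12619386606171 -3.9981413055521022
-44 40 19.808979986237375 -41.64016475461118 -3.6619673584893944
-40 34 17.170350864050427 -37.82886856416482 -5.044991287383372
-36 30 16.859727385815596 -33.75189813109827 -6.185939777203165
-32 23 16.462130746300115 -30.172568785492643 -0.7267607245794054
-28 5 3.996854515148215 -24.52317156051121 -2.352354314624448
-24 16 5.285829538634349 -22.1744852067841 -0.7362191054907467
-20 16 4.940929441587166 -17.89028598156954 0.819380655587751
-16 13 4.501580772447107 -13.966714600733766 -1.1641561538886038
-12 178 -4.46557533707326 -9.355161559316839 -0.5482211564218071
-8 66 16.788913482432697 -6.022456084116406 -2.8237141924512428
-4 96 20.642222987528818 -1.6276509011457105 -6.431328199562799
0 103 32.011526957706465 0.7219888245424547 -0.04248481776769775
4 1 44.974704791716775 4.045569484321572 -6.374664577805654
8 0
12 0
16 0
20 0
tcp lid down,y,out mm 41.9982913496129 -24.318826653945308 1.9555577886497497 F [-0.2 -0.3  0.5] F tool [ 0.2 -0.5 -0.3] 0.020006262150746332 6.025
```

View pics/l6.png

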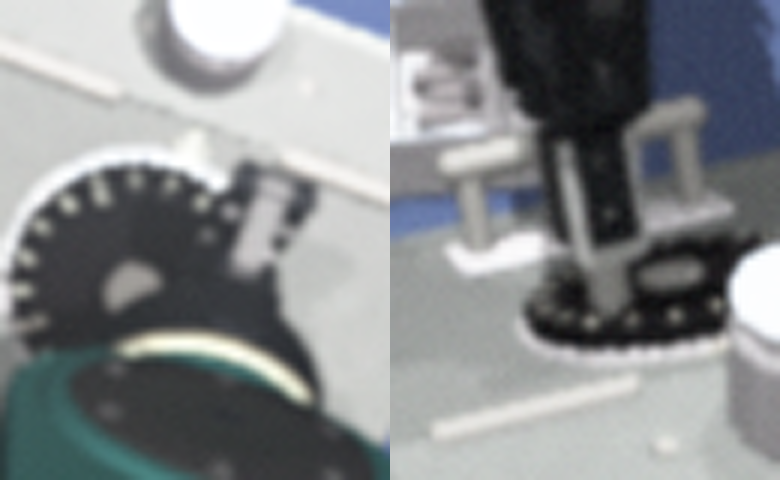

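```bash
python3 -m handwheel '0 0.5 0 0 0 0 2;0 1.0 0 0 0 0 2;0 1.0 0 0 0 0 1;0 1.0 0 0 0 0 1;0 1.0 0 0 0 0 1'; python3 look.py 7
```

```text
clock: 6.75
tcp_pos: [0.6938, -0.1164, 0.1614]
ee_rot: [-1.605, -0.147, -0.672]
force: [5.1, -2.2, -9.0]
grip_width: 0.0114
-48 33 17.371363780420356 -46.29449512759604 -4.733877396327636
-44 35 14.604672055913628 -41.676642689356115 -3.3376372281085294
-40 34 14.585822920381066 -37.935959436182635 -4.7410940221616285
-36 23 12.0527732442646 -33.558190283200084 -2.240378944178292
-32 25 11.497786558221572 -30.4193644892207 -0.4361926742887836
-28 8 5.812236903407994 -24.950403417438345 -0.1781297463017236
-24 80 -0.19668882163055257 -20.332903005982217 -1.8550737871434047
-20 125 5.7075009543693005 -19.412550198528926 -3.448489836601334
-16 78 18.35663700581234 -13.686960648608416 -6.020530715041231
-12 137 28.42423808812734 -10.136045102198192 0.16892536995725815
-8 5 44.50448748591473 -7.260181654113263 -0.011497740937507384
-4 0
0 0
4 0
8 0
12 0
16 0
20 0
tcp lid down,y,out mm 42.454014604843 -24.381726328418104 -8.558984672249338 F [ 5.1 -2.2 -9. ] F tool [ 0.3 10.6 -0.3] 0.011438771561656744 6.75
```

View pics/l7.png

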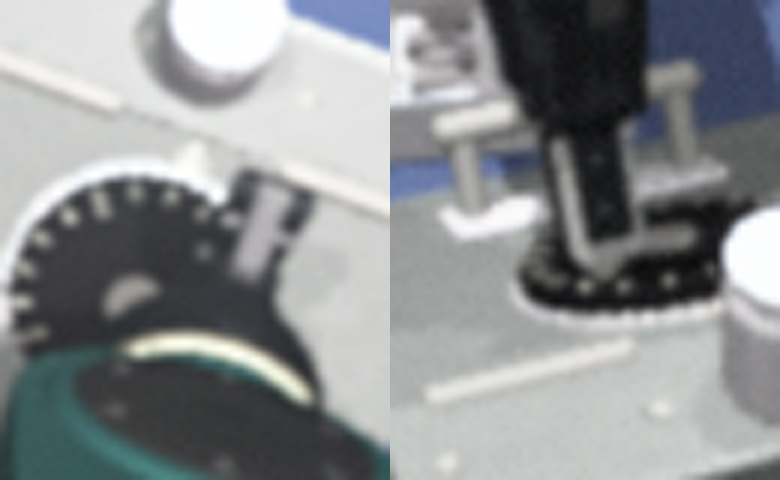

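```bash
cat > arc.py <<'E'
import sys,numpy as np
a,b,n=map(float,sys.argv[1:4]); r=3.1
for t in np.radians(np.linspace(a,b,int(n)+1))[1:]:
    a0=np.radians(a); print(f'{r*(np.cos(t)-np.cos(a0)):.2f} 0 {r*(np.sin(t)-np.sin(a0)):.2f}',end='; ')
print()
E
python3 arc.py -51 -126 5; python3 arc.py -126 -486 20
```

```text
-0.69 0 -0.42; -1.47 0 -0.65; -2.27 0 -0.67; -3.06 0 -0.48; -3.77 0 -0.10; 
-0.69 0 0.69; -1.13 0 1.55; -1.28 0 2.51; -1.13 0 3.47; -0.69 0 4.33; -0.00 0 5.02; 0.86 0 5.46; 1.82 0 5.61; 2.78 0 5.46; 3.64 0 5.02; 4.33 0 4.33; 4.77 0 3.47; 4.92 0 2.51; 4.77 0 1.55; 4.33 0 0.69; 3.64 0 0.00; 2.78 0 -0.44; 1.82 0 -0.59; 0.86 0 -0.44; 0.00 0 -0.00;
```

```bash
python3 -m handwheel '-0.69 0 -0.42 0 0 0 1; -1.47 0 -0.65 0 0 0 1; -1.47 0 -0.65 0 0 0 1'; python3 look.py 8|tail -1;  python3 -m handwheel '-0.8 0 -0.02 0 0 0 1; -1.59 0 0.17 0 0 0 1; -2.3 0 0.55 0 0 0 1; -2.3 0 0.55 0 0 0 1';python3 look.py 9|tail -1
```

```text
clock: 7.22
tcp_pos: [0.6789, -0.1181, 0.1536]
ee_rot: [-1.605, -0.146, -0.671]
force: [4.1, -0.5, -10.4]
grip_width: 0.0114
tcp lid down,y,out mm 58.05905048949021 -30.928327647414253 -8.510509963195213 F [  4.1  -0.5 -10.4] F tool [-1.7 11.   0.9] 0.011399936323463882 7.225
clock: 7.82
tcp_pos: [0.6627, -0.1061, 0.1425]
ee_rot: [-1.604, -0.148, -0.671]
force: [7.6, -1.8, -14.4]
grip_width: 0.0113
tcp lid down,y,out mm 80.27455587968372 -24.945584867666792 -8.44729823774204 F [  7.6  -1.8 -14.4] F tool [-0.5 16.4  0.8] 0.011294490680427894 7.825
```

View pics/l9.png

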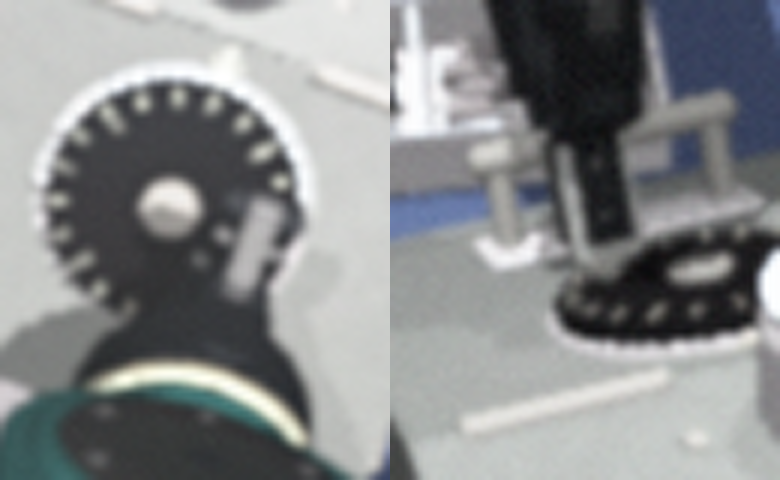

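```bash
python3 -m handwheel '-0.69 0 0.69 0 0 0 1; -1.13 0 1.55 0 0 0 1; -1.28 0 2.51 0 0 0 1; -1.13 0 3.47 0 0 0 1; -0.69 0 4.33 0 0 0 1; 0 0 5.02 0 0 0 1; 0.86 0 5.46 0 0 0 1; 1.82 0 5.61 0 0 0 1; 2.78 0 5.46 0 0 0 1; 3.64 0 5.02 0 0 0 1'; python3 look.py 10|tail -1
```

```text
clock: 9.18
tcp_pos: [0.7093, -0.0694, 0.1606]
ee_rot: [-1.604, -0.147, -0.671]
force: [4.1, -1.7, -14.0]
grip_width: 0.0112
tcp lid down,y,out mm 43.723551581300256 25.11565864131905 -8.666167767310197 F [  4.1  -1.7 -14. ] F tool [-3.1 14.4 -0.2] 0.01116628758765758 9.175
```

View pics/l10.png

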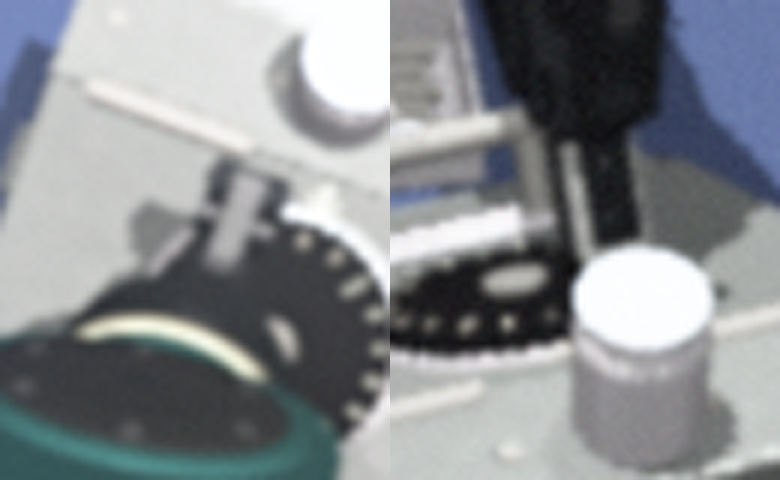

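View pics/scene10.png

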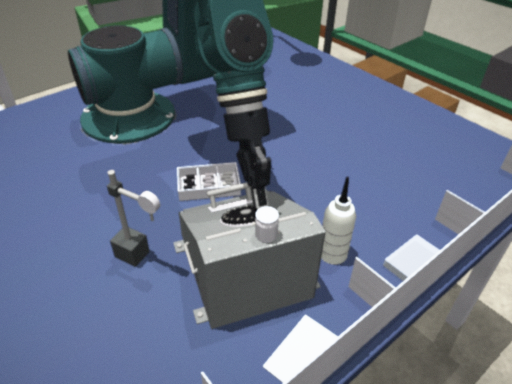

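```bash
python3 arc.py 54 -306 20;
```

```text
0.69 0 -0.69; 1.13 0 -1.55; 1.28 0 -2.51; 1.13 0 -3.47; 0.69 0 -4.33; 0.00 0 -5.02; -0.86 0 -5.46; -1.82 0 -5.61; -2.78 0 -5.46; -3.64 0 -5.02; -4.33 0 -4.33; -4.77 0 -3.47; -4.92 0 -2.51; -4.77 0 -1.55; -4.33 0 -0.69; -3.64 0 -0.00; -2.78 0 0.44; -1.82 0 0.59; -0.86 0 0.44; -0.00 0 0.00;
```

```bash
python3 -m handwheel '0.69 0 -0.69 0 0 0 1; 1.13 0 -1.55 0 0 0 1; 1.28 0 -2.51 0 0 0 1; 1.13 0 -3.47 0 0 0 1; 0.69 0 -4.33 0 0 0 1'; python3 look.py 11|tail -1;
```

```text
clock: 9.9
tcp_pos: [0.7007, -0.1124, 0.1644]
ee_rot: [-1.604, -0.148, -0.672]
force: [6.6, 2.1, -14.2]
grip_width: 0.0109
tcp lid down,y,out mm 36.446163092864985 -18.280559507740733 -8.495101830206321 F [  6.6   2.1 -14.2] F tool [-2.3 15.   4.1] 0.01090542279850438 9.9
```

View pics/l11.png

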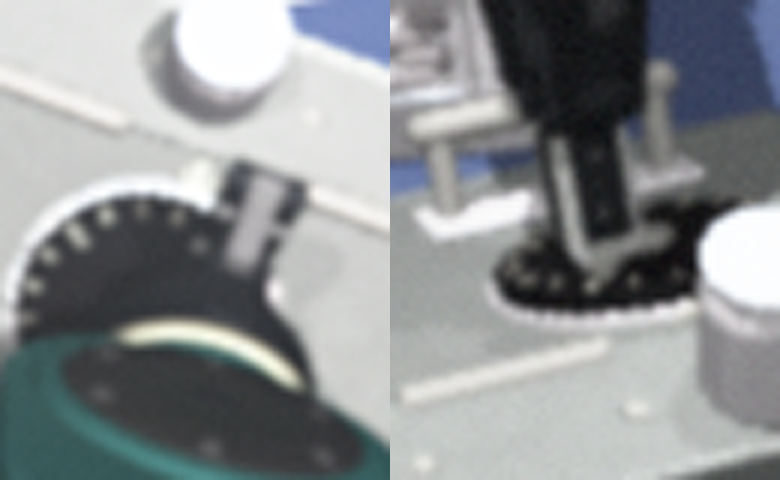

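```bash
python3 arc.py -36 -396 20;python3 arc.py -36 -126 5
```

```text
-0.69 0 -0.69; -1.55 0 -1.13; -2.51 0 -1.28; -3.47 0 -1.13; -4.33 0 -0.69; -5.02 0 -0.00; -5.46 0 0.86; -5.61 0 1.82; -5.46 0 2.78; -5.02 0 3.64; -4.33 0 4.33; -3.47 0 4.77; -2.51 0 4.92; -1.55 0 4.77; -0.69 0 4.33; -0.00 0 3.64; 0.44 0 2.78; 0.59 0 1.82; 0.44 0 0.86; 0.00 0 0.00; 
-0.69 0 -0.69; -1.55 0 -1.13; -2.51 0 -1.28; -3.47 0 -1.13; -4.33 0 -0.69;
```

```bash
python3 -m handwheel '-0.69 0 -0.69 0 0 0 1; -1.55 0 -1.13 0 0 0 1; -2.51 0 -1.28 0 0 0 1; -3.47 0 -1.13 0 0 0 1; -4.33 0 -0.69 0 0 0 1; -5.02 0 0 0 0 0 1; -5.46 0 0.86 0 0 0 1; -5.61 0 1.82 0 0 0 1; -5.46 0 2.78 0 0 0 1; -5.02 0 3.64 0 0 0 1; -4.33 0 4.33 0 0 0 1; -3.47 0 4.77 0 0 0 1; -2.51 0 4.92 0 0 0 1; -1.55 0 4.77 0 0 0 1; -0.69 0 4.33 0 0 0 1; 0 0 3.64 0 0 0 1; 0.44 0 2.78 0 0 0 1; 0.59 0 1.82 0 0 0 1; 0.44 0 0.86 0 0 0 1; 0 0 0 0 0 0 1'; python3 look.py 12|tail -1; python3 -m handwheel '-0.69 0 -0.69 0 0 0 1; -1.55 0 -1.13 0 0 0 1; -2.51 0 -1.28 0 0 0 1; -3.47 0 -1.13 0 0 0 1'; python3 look.py 13|tail -1
```

```text
clock: 12.5
tcp_pos: [0.7007, -0.1124, 0.1644]
ee_rot: [-1.604, -0.148, -0.672]
force: [7.5, 3.4, -15.1]
grip_width: 0.0111
tcp lid down,y,out mm 36.44119467763501 -18.269294477355345 -8.471951638441375 F [  7.5   3.4 -15.1] F tool [-2.4 16.1  5.6] 0.011054555778786787 12.5
clock: 13.1
tcp_pos: [0.669, -0.1136, 0.1476]
ee_rot: [-1.604, -0.149, -0.674]
force: [15.7, 0.1, -18.0]
grip_width: 0.0113
tcp lid down,y,out mm 70.41521319163648 -29.915983680368612 -8.291752751194657 F [ 15.7   0.1 -18. ] F tool [ 3.8 23.   5.3] 0.011253276484895828 13.1
```

View pics/l13.png

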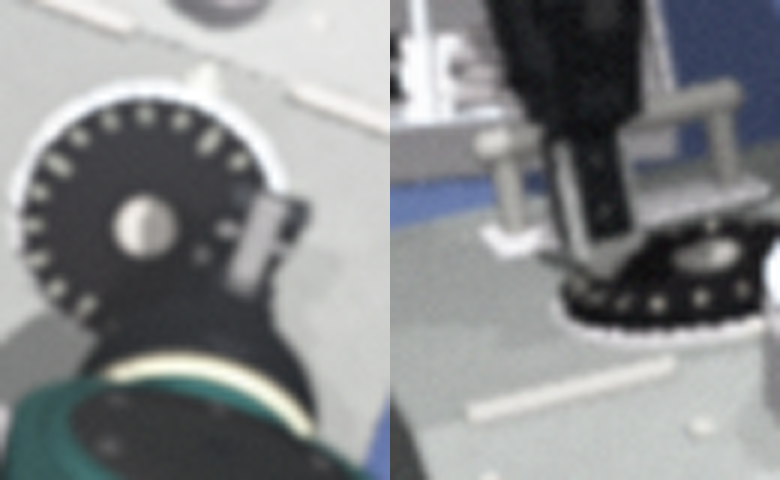

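```bash
cat > dial.py <<'E'
import sys
from h import *
# rectify dial: centre refined by hub offset
im=cv2.imread(f'pics/{sys.argv[1]}.png'); off=np.array([float(sys.argv[2]),float(sys.argv[3])])/1000 if len(sys.argv)>3 else np.zeros(2)
N=500; S=.110/N
j,i=np.mgrid[:N,:N]; down=.0617+(j-N/2)*S+off[0]; y=-(i-N/2)*S+off[1]
B,t=box(); P=(Hh+down[...,None]*dd+.0102*nn+y[...,None]*np.array([0,1,0]))@B.T+t
uv=proj('top',P.reshape(-1,3)).reshape(N,N,2).astype(np.float32)
r=cv2.remap(im,uv[...,0],uv[...,1],cv2.INTER_CUBIC)
for k in range(20):
    a=np.radians(k*18); x=lambda R:(int(N/2+R*np.sin(a)/S),int(N/2-R*np.cos(a)/S)); cv2.line(r,x(.046),x(.052),(0,0,255) if k else (0,255,0),1)
cv2.circle(r,(N//2,N//2),int(.045/S),(0,255,255),1); cv2.circle(r,(N//2,N//2),3,(0,255,255),1)
cv2.imwrite(f'pics/d_{sys.argv[1]}.png',r)
E
python3 dial.py top13
```

```text
(no output)
```

View pics/d_top13.png

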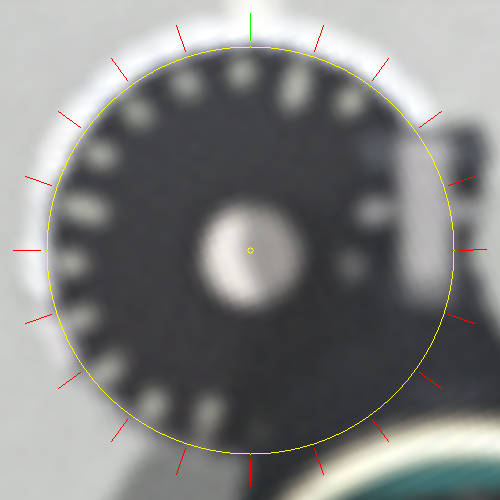

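```bash
python3 arc.py -108 -127 2;
```

```text
-0.47 0 0.20; -0.91 0 0.47;
```

```bash
python3 -m handwheel '-0.47 0 0.2 0 0 0 1; -0.91 0 0.47 0 0 0 1; -0.91 0 0.47 0 0 0 1'; python3 look.py 14|tail -1; python3 dial.py top14
```

```text
clock: 13.58
tcp_pos: [0.6628, -0.1062, 0.1427]
ee_rot: [-1.605, -0.148, -0.672]
force: [9.2, -2.8, -16.7]
grip_width: 0.0113
tcp lid down,y,out mm 80.09056977176337 -25.01860185741691 -8.348155767508441 F [  9.2  -2.8 -16.7] F tool [ 0.  19.3  0.4] 0.011268855966056958 13.575
```

View pics/d_top14.png

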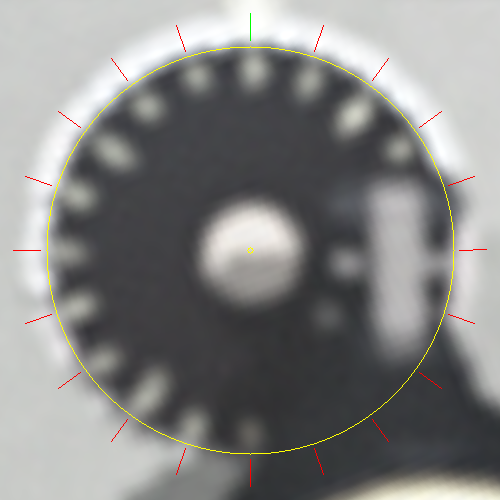

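```bash
python3 arc.py -127 233 20;python3 arc.py -127 -53 4;python3 arc.py -53 -252 11
```

```text
0.86 0 -0.46; 1.81 0 -0.62; 2.77 0 -0.49; 3.64 0 -0.06; 4.34 0 0.61; 4.80 0 1.47; 4.97 0 2.42; 4.83 0 3.38; 4.40 0 4.25; 3.73 0 4.95; 2.87 0 5.41; 1.92 0 5.58; 0.96 0 5.44; 0.09 0 5.02; -0.61 0 4.34; -1.07 0 3.49; -1.23 0 2.53; -1.10 0 1.57; -0.67 0 0.70; 0.00 0 -0.00; 
0.88 0 -0.46; 1.87 0 -0.62; 2.85 0 -0.46; 3.73 0 -0.00; 
-0.86 0 -0.46; -1.82 0 -0.62; -2.79 0 -0.48; -3.66 0 -0.05; -4.36 0 0.63; -4.81 0 1.49; -4.97 0 2.46; -4.82 0 3.42; -4.38 0 4.29; -3.69 0 4.98; -2.82 0 5.42;
```

```bash
python3 -m handwheel '0.86 0 -0.46 0 0 0 1; 1.81 0 -0.62 0 0 0 1; 2.77 0 -0.49 0 0 0 1; 3.64 0 -0.06 0 0 0 1; 4.34 0 0.61 0 0 0 1; 4.8 0 1.47 0 0 0 1; 4.97 0 2.42 0 0 0 1; 4.83 0 3.38 0 0 0 1; 4.4 0 4.25 0 0 0 1; 3.73 0 4.95 0 0 0 1; 2.87 0 5.41 0 0 0 1; 1.92 0 5.58 0 0 0 1; 0.96 0 5.44 0 0 0 1; 0.09 0 5.02 0 0 0 1; -0.61 0 4.34 0 0 0 1; -1.07 0 3.49 0 0 0 1; -1.23 0 2.53 0 0 0 1; -1.1 0 1.57 0 0 0 1; -0.67 0 0.7 0 0 0 1; 0 0 0 0 0 0 1'; python3 look.py 15|tail -1; python3 -m handwheel '0.88 0 -0.46 0 0 0 1; 1.87 0 -0.62 0 0 0 1; 2.85 0 -0.46 0 0 0 1; 2.85 0 -0.46 0 0 0 1'; python3 look.py 16|tail -1;python3 dial.py top16
```

```text
clock: 16.18
tcp_pos: [0.6627, -0.1061, 0.1426]
ee_rot: [-1.604, -0.148, -0.672]
force: [12.2, 1.3, -16.9]
grip_width: 0.0111
tcp lid down,y,out mm 80.2751630712214 -24.966525668701493 -8.36529378609164 F [ 12.2   1.3 -16.9] F tool [ 1.2 20.2  5.3] 0.011066088428087132 16.175
clock: 16.77
tcp_pos: [0.6852, -0.1185, 0.1573]
ee_rot: [-1.604, -0.149, -0.673]
force: [8.9, -1.5, -14.7]
grip_width: 0.0111
tcp lid down,y,out mm 50.95721414590735 -29.206289066646647 -8.362670226177135 F [  8.9  -1.5 -14.7] F tool [ 0.3 17.2  1.6] 0.011058919429599835 16.775
```

View pics/d_top16.png

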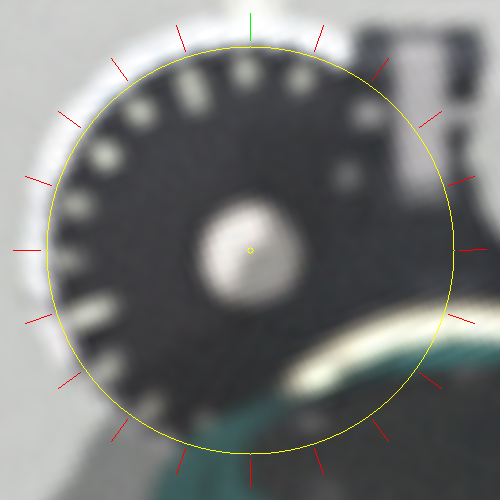

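```bash
python3 -m handwheel '0.45 0 0.2 0 0 0 1; 0.85 0 0.43 0 0 0 1; 0.85 0 0.43 0 0 0 1'; python3 look.py 17|tail -1;python3 dial.py top17
```

```text
clock: 17.25
tcp_pos: [0.693, -0.1168, 0.1612]
ee_rot: [-1.604, -0.148, -0.672]
force: [8.5, -1.0, -15.2]
grip_width: 0.0112
tcp lid down,y,out mm 43.09427444155433 -24.95579367732876 -8.403894449809036 F [  8.5  -1.  -15.2] F tool [-0.4 17.4  1.9] 0.011156096496508377 17.25
```

View pics/d_top17.png

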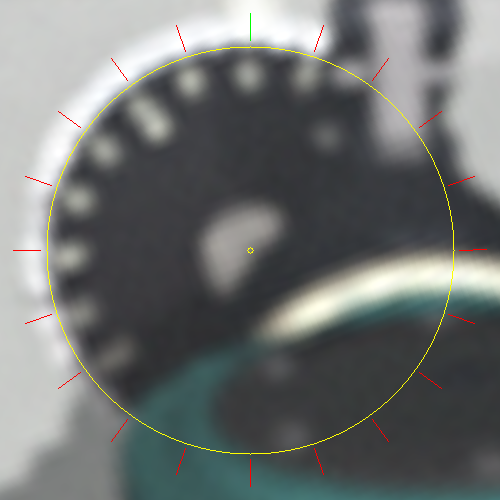

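```bash
python3 arc.py -54 -252.5 11
```

```text
-0.87 0 -0.44; -1.83 0 -0.59; -2.79 0 -0.44; -3.65 0 0.01; -4.34 0 0.70; -4.77 0 1.56; -4.92 0 2.53; -4.76 0 3.48; -4.32 0 4.35; -3.62 0 5.03; -2.75 0 5.46;
```

```bash
python3 -m handwheel '-0.87 0 -0.44 0 0 0 1; -1.83 0 -0.59 0 0 0 1; -2.79 0 -0.44 0 0 0 1; -3.65 0 0.01 0 0 0 1; -4.34 0 0.7 0 0 0 1; -4.77 0 1.56 0 0 0 1; -4.92 0 2.53 0 0 0 1; -4.76 0 3.48 0 0 0 1; -4.32 0 4.35 0 0 0 1; -3.62 0 5.03 0 0 0 1; -3.62 0 5.03 0 0 0 1'; python3 look.py 18|tail -1;python3 dial.py top18
```

```text
clock: 18.73
tcp_pos: [0.6806, -0.0589, 0.1432]
ee_rot: [-1.604, -0.148, -0.672]
force: [10.6, -3.2, -18.7]
grip_width: 0.0115
tcp lid down,y,out mm 78.90206985945181 25.498221547710525 -8.501627459360707 F [ 10.6  -3.2 -18.7] F tool [ 0.2 21.8  0.5] 0.011500466638213235 18.725
```

View pics/d_top18.png

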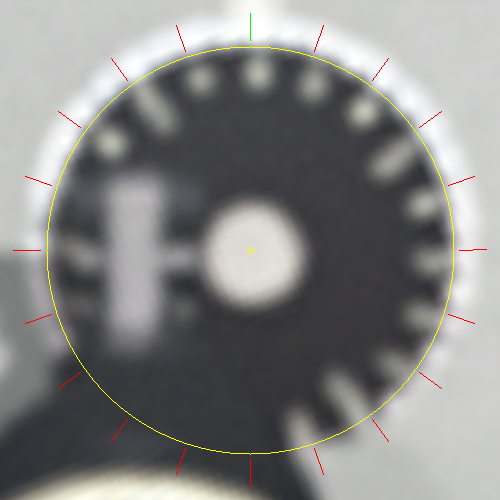

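```bash
python3 arc.py -234.5 -251 2; 
```

```text
0.38 0 0.23; 0.79 0 0.41;
```

```bash
python3 -m handwheel '0.38 0 0.23 0 0 0 1; 0.79 0 0.41 0 0 0 1; 0.79 0 0.41 0 0 0 1'; python3 look.py 19|tail -1;python3 dial.py top19
```

```text
clock: 19.2
tcp_pos: [0.6881, -0.0576, 0.147]
ee_rot: [-1.605, -0.148, -0.672]
force: [10.5, -2.6, -18.8]
grip_width: 0.011
tcp lid down,y,out mm 71.22971341493337 29.20972135652468 -8.529934459668542 F [ 10.5  -2.6 -18.8] F tool [-0.  21.7  1. ] 0.011028858939833238 19.2
```

View pics/d_top19.png

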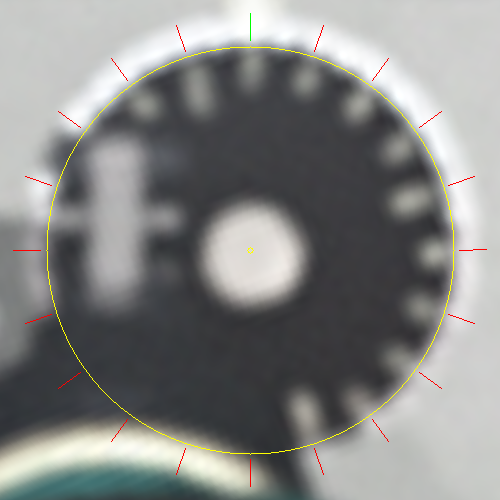

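```bash
python3 -m handwheel '0 0 0 0 0 0 3.5; 0 0 0 0 0 0 3.5; 0 -2 0 0 0 0 4; 0 -6 0 0 0 0 4; 0 -10 0 0 0 0 4; -5 -10 -1.5 0 0 0 4; -9.6 -10 -2.9 0 0 0 4; -9.6 -10 -2.9 0 0 0 4'; python3 look.py 20|tail -1;python3 dial.py top20; python3 - <<'E'
from h import *
q=np.array([lidpt(.167,0,.034)]); print(q)
for c in('top','scene'): print([(r['at'],r['conf']) for r in tip_of(c,'bar_handle')][:1])
s=state();R=cv2.Rodrigues(s['ee_rot'])[0];T=s['tcp_pos']
p,d=snapshot('scene');X=cloud('scene',d);B,t=box();l=(X-t)@B-Hh
D=l@dd;O=l@nn;Y=l[...,1]
m=(d>0)&(O>.025)&(O<.06)&(D>.12)&(D<.2)&(abs(Y)<.06);print(m.sum(),'bar pts D',np.percentile(D[m],[2,50,98]),'O',np.percentile(O[m],[2,50,98]),'Y',np.percentile(Y[m],[0,50,100]))
m2=(d>0)&(abs(O)<.006)&(D>.01)&(D<.2)&(abs(Y)<.1);print('lid out',np.median(O[m2]))
p,d=snapshot('top');X=cloud('top',d);l=(X-t)@B-Hh
D=l@dd;O=l@nn;Y=l[...,1]
m2=(d>0)&(abs(O)<.006)&(D>.01)&(D<.2)&(abs(Y)<.1);print('lid out',np.median(O[m2]))
E
```

```text
clock: 20.3
tcp_pos: [0.549, -0.0402, 0.1846]
ee_rot: [-1.605, -0.146, -0.671]
force: [1.4, 0.4, 1.0]
grip_width: 0.0401
tcp lid down,y,out mm 171.05719760795023 -0.6941849772573033 92.57759088934948 F [1.4 0.4 1. ] F tool [ 1.6 -0.3  0.9] 0.04010029272038576 20.3
[[ 0.58015917 -0.05050242  0.13594038]]
[]
[([0.5773, -0.0496, 0.1332], 0.81)]
290 bar pts D [0.15840859 0.16242457 0.16721473] O [0.02573488 0.03615019 0.04156666] Y [-4.54905753e-02 -5.45872269e-05  4.83236872e-02]
lid out 0.0015276840581271687
lid out 0.0003686280719195036
```

View pics/l20.png

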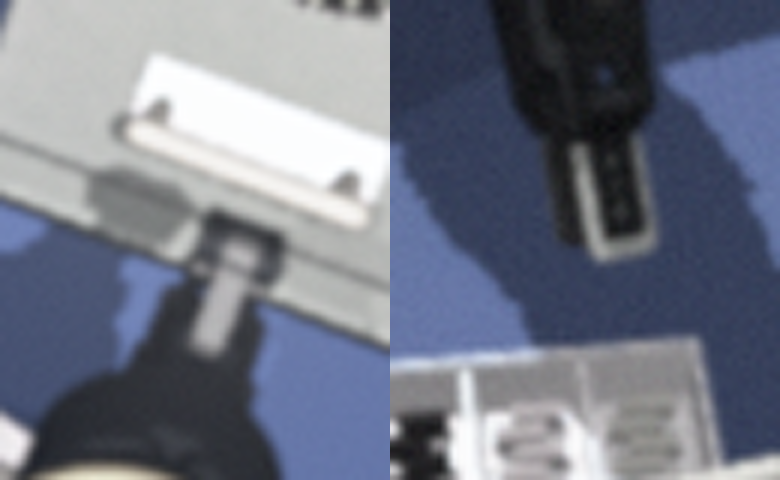

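View pics/d_top20.png

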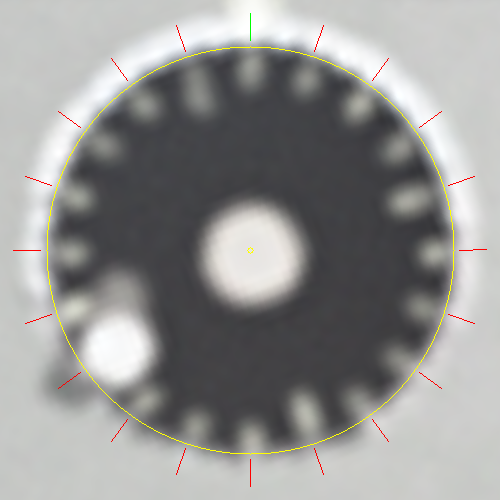

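```bash
python3 -m handwheel '0 2 0 0 0 0 4; 0 4 0 0 0 0 4;0 4 0 0 0 0 4'; python3 look.py 21|tail -1
```

```text
clock: 20.98
tcp_pos: [0.5715, -0.0474, 0.1504]
ee_rot: [-1.605, -0.147, -0.671]
force: [-0.9, -0.4, 0.6]
grip_width: 0.04
tcp lid down,y,out mm 167.73353572249667 0.00511763067709281 51.14065133180437 F [-0.9 -0.4  0.6] F tool [-0.3 -0.9 -0.7] 0.03997876882211714 20.975
```

View pics/l21.png

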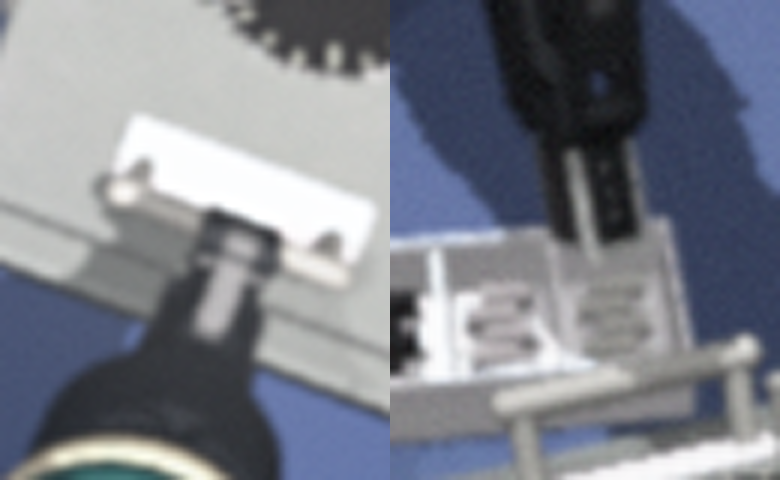

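```bash
python3 -m handwheel '0 1.5 0 0 0 0 4; 0 3 0 0 0 0 4;0 4 0 0 0 0 4;0 4 0 0 0 0 4'; python3 look.py 22|tail -1
```

```text
clock: 21.58
tcp_pos: [0.5901, -0.054, 0.1167]
ee_rot: [-1.605, -0.148, -0.672]
force: [0.1, 0.6, 0.4]
grip_width: 0.04
tcp lid down,y,out mm 167.50039579579803 0.03471080181618666 12.052921646600808 F [0.1 0.6 0.4] F tool [ 0.1 -0.4  0.6] 0.039979903242372015 21.575
```

View pics/l22.png

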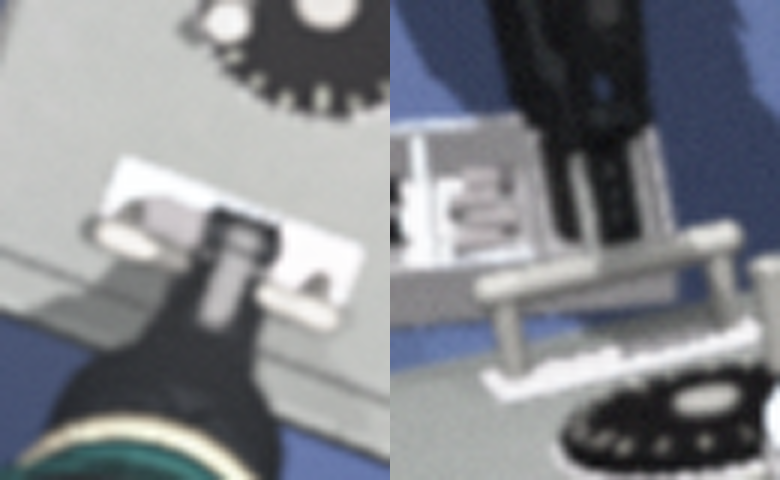

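```bash
python3 -m handwheel '0 0.7 0 0 0 0 4; 0 1.3 0 0 0 0 4;0 1.3 0 0 0 0 4'; python3 look.py 23|tail -1
```

```text
clock: 22.05
tcp_pos: [0.5961, -0.0562, 0.1048]
ee_rot: [-1.605, -0.147, -0.672]
force: [-0.8, -0.3, 0.5]
grip_width: 0.0398
tcp lid down,y,out mm 167.90527069830725 -0.08153485376738781 -1.3921625083455762 F [-0.8 -0.3  0.5] F tool [-0.4 -0.8 -0.5] 0.03980694317443497 22.05
```

View pics/l23.png

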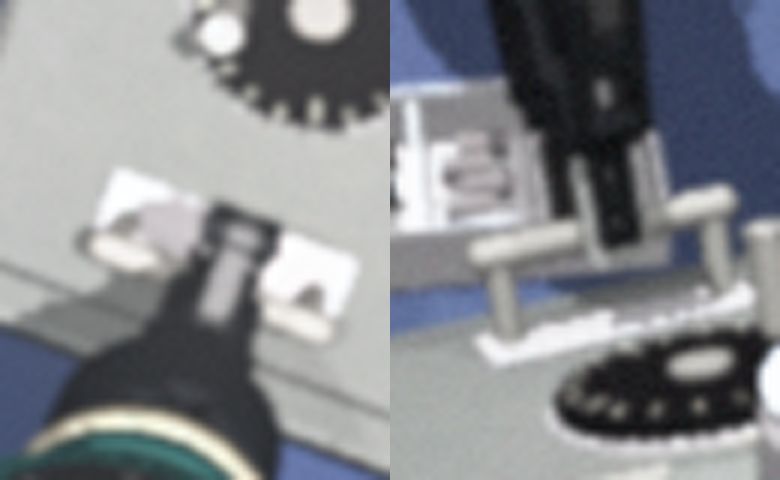

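Fingers straddle the bar. A little deeper, then close.

```bash
python3 -m handwheel '0 0.9 0 0 0 0 4; 0 0.9 0 0 0 0 2;0 0.9 0 0 0 0 0.9;0 0.9 0 0 0 0 0.9;0 0.9 0 0 0 0 0.9;0 0.9 0 0 0 0 0.9'; python3 look.py 24|tail -1
```

```text
clock: 22.9
tcp_pos: [0.6011, -0.0579, 0.0981]
ee_rot: [-1.605, -0.149, -0.674]
force: [6.3, -2.6, -5.1]
grip_width: 0.0101
tcp lid down,y,out mm 166.6810673467462 -0.027880452912788095 -9.88670827090464 F [ 6.3 -2.6 -5.1] F tool [ 3.3  7.8 -0.4] 0.010080976212707905 22.9
```

View pics/l24.png

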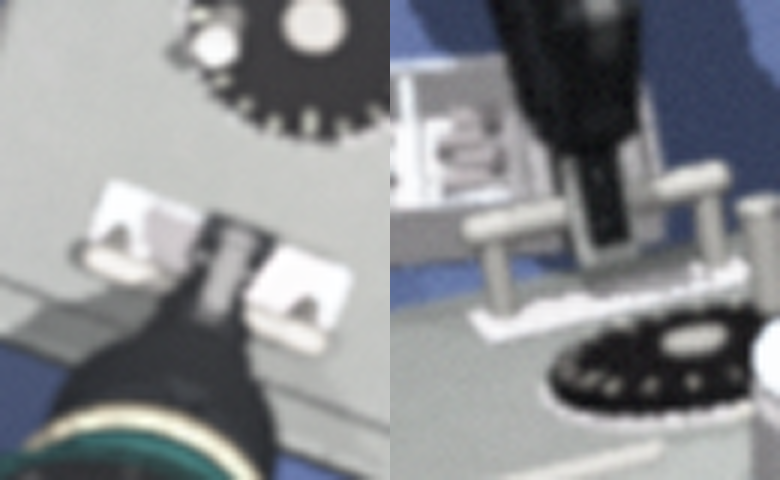

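```bash
python3 -m handwheel '0.3 0 0 0 0 0 0.9;0.5 0 0 0 0 0 0.9;0.5 0 0 0 0 0 0.9'; python3 look.py 25|tail -1
```

```text
clock: 23.38
tcp_pos: [0.6042, -0.059, 0.0998]
ee_rot: [-1.605, -0.148, -0.672]
force: [-3.6, 1.2, -3.1]
grip_width: 0.0105
tcp lid down,y,out mm 163.00229315292495 -0.05202783631601607 -10.000634175231934 F [-3.6  1.2 -3.1] F tool [-4.8  0.8 -0.1] 0.01048575388969149 23.375
```

```bash
python3 -m handwheel '0.5 0 0 0 0 0 0.9;0.9 0 0 0 0 0 0.9;1.0 0 0 0 0 0 0.9;1.0 0 0 0 0 0 0.9'; python3 look.py 26|tail -1
```

```text
clock: 23.98
tcp_pos: [0.6126, -0.062, 0.1051]
ee_rot: [-1.605, -0.148, -0.673]
force: [-4.9, -0.0, -3.9]
grip_width: 0.0098
tcp lid down,y,out mm 152.57510046977785 -0.07885789475646846 -9.965418334105122 F [-4.9 -0.  -3.9] F tool [-6.   1.1 -1.6] 0.009826769123813075 23.975
```

View pics/l26.png

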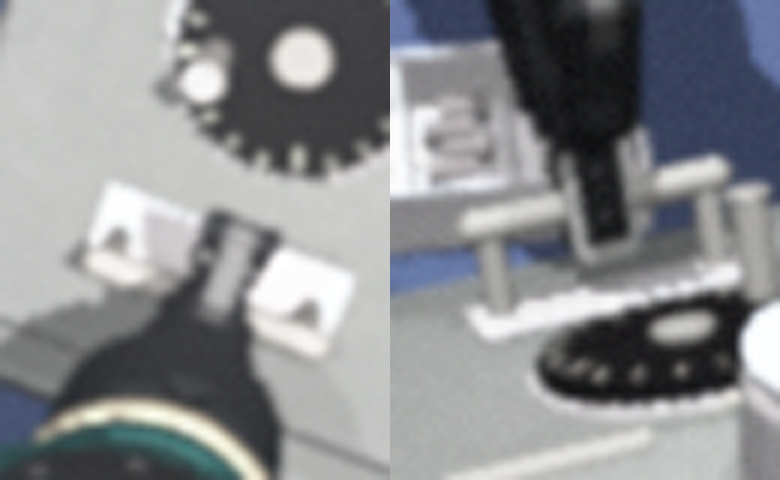

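```bash
cat > lidarc.py <<'E'
import sys,numpy as np
a0,a1,n,L,o,k=map(float,sys.argv[1:7])
R=lambda a:np.array([[np.cos(a),-np.sin(a)],[np.sin(a),np.cos(a)]])
T=lambda a:R(np.radians(a))@[-L,-o]+R(np.radians(a*k))@[0,.044]
for a in np.linspace(a0,a1,int(n)+1)[1:]:
    d=R(np.radians(a0*k)).T@(T(a)-T(a0))*100; print(f'{d[0]:.2f} {d[1]:.2f} 0 0 0 {k*(a-a0):.1f}',end='; ')
print()
E
python3 lidarc.py 0 10 4 .153 .034 .5; python3 lidarc.py 10 55 15 .153 .034 .5;
```

```text
0.07 -0.67 0 0 0 1.2; 0.16 -1.32 0 0 0 2.5; 0.29 -1.98 0 0 0 3.8; 0.44 -2.62 0 0 0 5.0; 
0.15 -0.78 0 0 0 1.5; 0.35 -1.54 0 0 0 3.0; 0.58 -2.29 0 0 0 4.5; 0.85 -3.03 0 0 0 6.0; 1.16 -3.74 0 0 0 7.5; 1.50 -4.44 0 0 0 9.0; 1.88 -5.12 0 0 0 10.5; 2.30 -5.77 0 0 0 12.0; 2.74 -6.39 0 0 0 13.5; 3.22 -6.99 0 0 0 15.0; 3.73 -7.56 0 0 0 16.5; 4.27 -8.10 0 0 0 18.0; 4.83 -8.61 0 0 0 19.5; 5.42 -9.08 0 0 0 21.0; 6.03 -9.52 0 0 0 22.5;
```

```bash
python3 -m handwheel '0.07 -0.67 0 0 0 1.2 0.9; 0.16 -1.32 0 0 0 2.5 0.9; 0.29 -1.98 0 0 0 3.8 0.9; 0.44 -2.62 0 0 0 5 0.9'; python3 look.py 27|tail -1
```

```text
clock: 24.58
tcp_pos: [0.6035, -0.0588, 0.1293]
ee_rot: [-1.602, -0.076, -0.603]
force: [3.2, -2.1, -13.9]
grip_width: 0.0103
tcp lid down,y,out mm 148.82066581886437 -0.037587660368369746 15.86980882746327 F [  3.2  -2.1 -13.9] F tool [-2.5 14.1 -0.9] 0.010347755165329603 24.575
```

View pics/scene27.png

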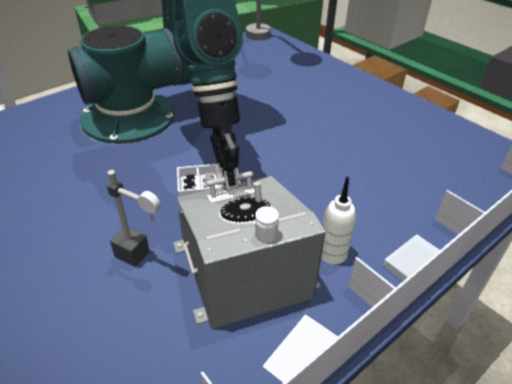

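```bash
python3 -m handwheel '0.15 -0.78 0 0 0 1.5 0.9; 0.35 -1.54 0 0 0 3 0.9; 0.58 -2.29 0 0 0 4.5 0.9; 0.85 -3.03 0 0 0 6 0.9; 1.16 -3.74 0 0 0 7.5 0.9; 1.5 -4.44 0 0 0 9 0.9; 1.88 -5.12 0 0 0 10.5 0.9'; python3 look.py 28|tail -1
```

```text
clock: 25.55
tcp_pos: [0.5985, -0.057, 0.1829]
ee_rot: [-1.588, 0.071, -0.46]
force: [-5.4, 1.0, -14.9]
grip_width: 0.0102
tcp lid down,y,out mm 126.6744957089225 -0.06545214678782205 64.9090559351117 F [ -5.4   1.  -14.9] F tool [-8.9 13.1 -0.9] 0.010187260025237038 25.55
```

View pics/scene28.png

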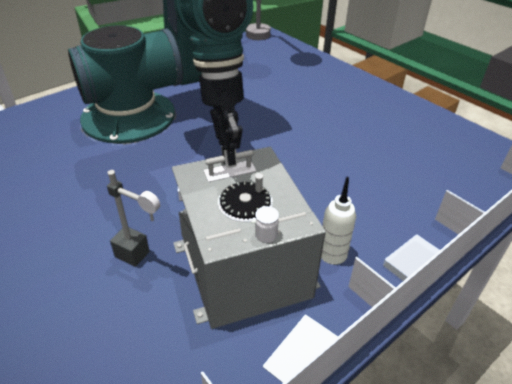

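View pics/l28.png

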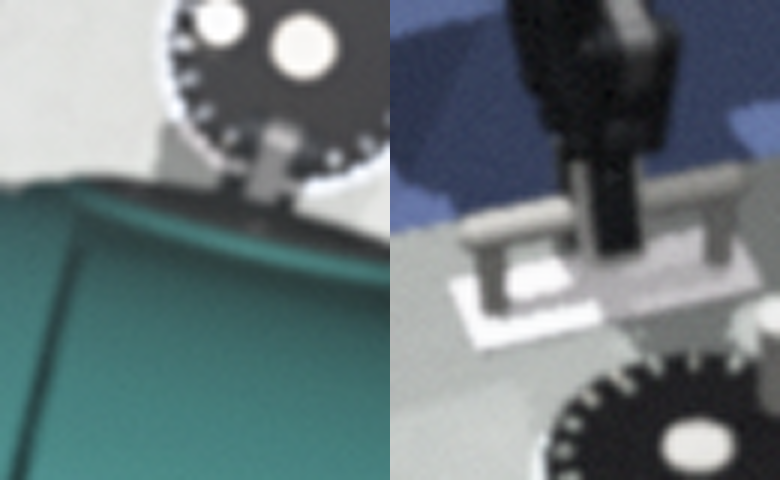

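```bash
python3 lidarc.py 31 59 10 .153 .034 .5
```

```text
0.27 -0.67 0 0 0 1.4; 0.57 -1.32 0 0 0 2.8; 0.90 -1.95 0 0 0 4.2; 1.26 -2.57 0 0 0 5.6; 1.66 -3.16 0 0 0 7.0; 2.08 -3.73 0 0 0 8.4; 2.52 -4.28 0 0 0 9.8; 3.00 -4.80 0 0 0 11.2; 3.49 -5.30 0 0 0 12.6; 4.01 -5.76 0 0 0 14.0;
```

```bash
python3 -m handwheel '0.27 -0.67 0 0 0 1.4 0.9; 0.57 -1.32 0 0 0 2.8 0.9; 0.9 -1.95 0 0 0 4.2 0.9; 1.26 -2.57 0 0 0 5.6 0.9; 1.66 -3.16 0 0 0 7 0.9; 2.08 -3.73 0 0 0 8.4 0.9; 2.52 -4.28 0 0 0 9.8 0.9; 3 -4.8 0 0 0 11.2 0.9; 3.49 -5.3 0 0 0 12.6 0.9'; python3 look.py 29|tail -1
```

```text
clock: 26.78
tcp_pos: [0.6165, -0.0636, 0.2435]
ee_rot: [-1.56, 0.245, -0.286]
force: [-20.3, 2.3, -2.7]
grip_width: 0.0104
tcp lid down,y,out mm 79.77330162521564 -0.2626595196033709 107.88505816808828 F [-20.3   2.3  -2.7] F tool [-19.9   2.2  -4.6] 0.010408382396020627 26.775
```

View pics/scene29.png

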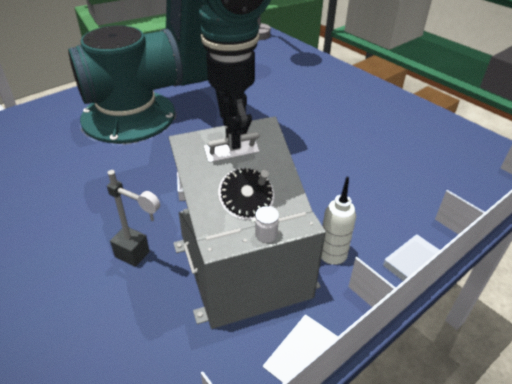

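```bash
cat > lidang.py <<'E'
from h import *
import sys
for cam in ('top','scene'):
    p,d=snap(cam,cam+sys.argv[1]); B,t=box(); l=(cloud(cam,d)-t)@B-Hh
    m=(d>0)&(abs(l[...,1])<.1)&(abs(l[...,1])>.055)&(l[...,0]<-.03)&(l[...,0]>-.2)&(l[...,2]>-.13)
    q=l[m]; a=np.degrees(np.arctan2(q[:,2],-q[:,0]))+30; h,e=np.histogram(a,np.arange(0,80,2)); k=h.argmax(); s=(a>e[k]-3)&(a<e[k]+5); print(cam,m.sum(),'lid deg',np.median(a[s]),s.sum())
E
python3 lidang.py 29b
```

```text
top 1388 lid deg 54.89884611010848 301
scene 4266 lid deg 55.337507260827635 4193
```

```bash
python3 lidarc.py 56.2 61.5 3 .153 .034 .5
```

```text
0.25 -0.36 0 0 0 0.9; 0.52 -0.72 0 0 0 1.8; 0.79 -1.06 0 0 0 2.6;
```

```bash
python3 -m handwheel '0.25 -0.36 0 0 0 0.9 0.9; 0.52 -0.72 0 0 0 1.8 0.9;0.52 -0.72 0 0 0 1.8 0.9'; python3 look.py 30|tail -1; python3 lidang.py 30b
```

```text
clock: 27.35
tcp_pos: [0.6215, -0.0654, 0.2516]
ee_rot: [-1.555, 0.268, -0.263]
force: [-24.4, 3.3, 5.0]
grip_width: 0.0101
tcp lid down,y,out mm 71.12802684750883 -0.30864976213455275 112.22773683683707 F [-24.4   3.3   5. ] F tool [-24.1  -4.9  -5. ] 0.010050002350577297 27.35
top 1743 lid deg 58.42162937800489 433
scene 4408 lid deg 58.83172576579135 4344
```

```bash
python3 -m handwheel '0.3 -0.3 0 0 0 0.6 0.9; 0.3 -0.3 0 0 0 0.6 0.9'; python3 look.py 31|tail -1; python3 lidang.py 31b
```

```text
clock: 27.8
tcp_pos: [0.6239, -0.0662, 0.255]
ee_rot: [-1.553, 0.277, -0.254]
force: [-29.8, 3.6, 8.0]
grip_width: 0.0098
tcp lid down,y,out mm 67.2522595218148 -0.3119511628139442 113.87593000613303 F [-29.8   3.6   8. ] F tool [-29.4  -7.6  -6.5] 0.009823153237829679 27.8
top 1893 lid deg 59.92075386698147 481
scene 4454 lid deg 60.36634197308285 4386
```

View pics/l31.png

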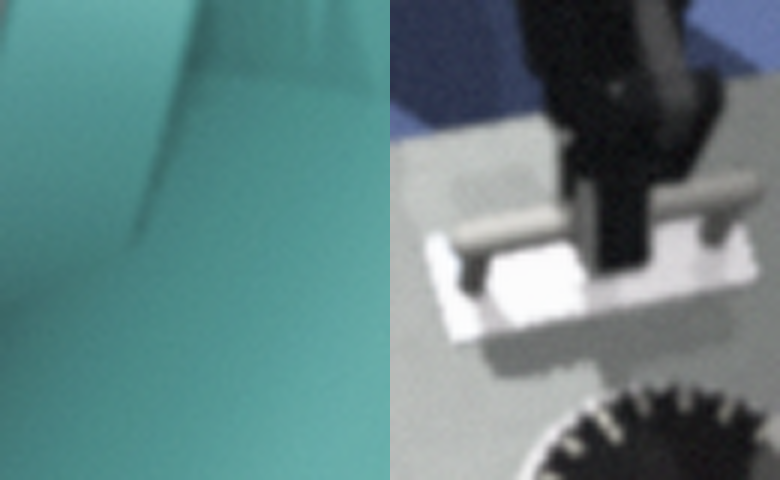

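```bash
python3 -m handwheel '0 0 0 0 0 0 2.4; 0 0 0 0 0 0 2.4;0 0 0 0 0 0 2.4'; python3 look.py 32|tail -1; python3 lidang.py 32b
```

```text
clock: 28.38
tcp_pos: [0.6273, -0.0669, 0.255]
ee_rot: [-1.553, 0.272, -0.259]
force: [-0.2, 1.6, 0.5]
grip_width: 0.024
tcp lid down,y,out mm 64.24086868175364 0.1994202670549186 112.17761806209545 F [-0.2  1.6  0.5] F tool [-0.7 -0.5  1.5] 0.023991300764474074 28.375
top 1922 lid deg 59.970988075517404 492
scene 4450 lid deg 60.38263533297763 4386
```

View pics/l32.png

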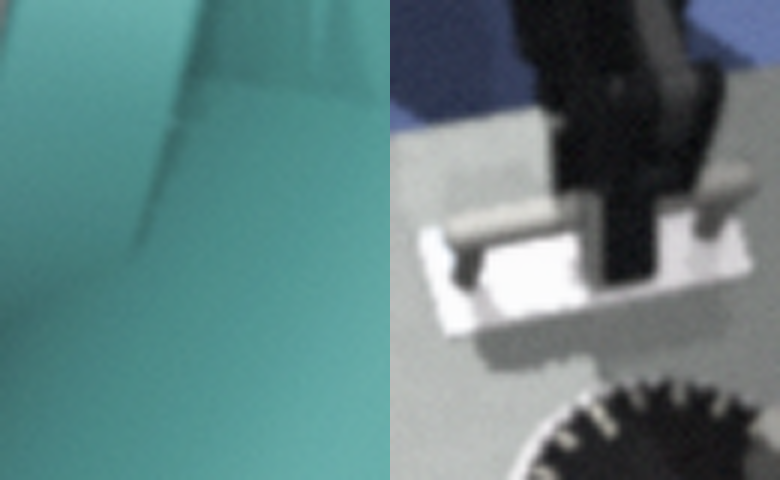

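```bash
python3 -m handwheel '-0.2 -0.5 0 0 0 0 2.8; -0.2 -1.2 0 0 0 0 2.8; -0.2 -2 0 0 0 0 2.8'; python3 look.py 33|tail -1;  python3 -m handwheel '0 -2 0 0 0 0 2.8; 0 -5 0 0 0 0 2.8; 0 -9 0 0 0 0 2.8; 0 -12 0 0 0 0 2.8;0 -12 0 0 0 0 2.8'; python3 look.py 34|tail -1; python3 lidang.py 34b
```

```text
clock: 28.95
tcp_pos: [0.6249, -0.0662, 0.2755]
ee_rot: [-1.553, 0.273, -0.259]
force: [0.2, 1.1, 0.1]
grip_width: 0.028
tcp lid down,y,out mm 56.107080344510884 0.05009151902791477 131.17917181007923 F [0.2 1.1 0.1] F tool [-0.2 -0.1  1.1] 0.027999400565955505 28.95
clock: 29.68
tcp_pos: [0.6269, -0.0668, 0.3963]
ee_rot: [-1.553, 0.27, -0.261]
force: [-0.2, -0.6, -0.9]
grip_width: 0.0279
tcp lid down,y,out mm -6.042305085541891 0.13805949793658373 234.70302325475572 F [-0.2 -0.6 -0.9] F tool [ 0.1  0.9 -0.6] 0.027944847529884353 29.675
top 787 lid deg nan 0
scene 4479 lid deg 60.397396245616974 4418
  return _methods._mean(a, axis=axis, dtype=dtype,
  ret = ret.dtype.type(ret / rcount)
```

View pics/scene34b.png

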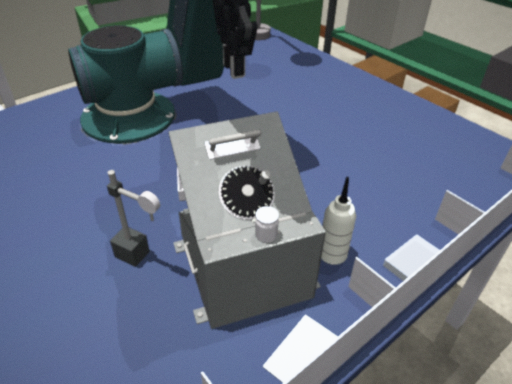

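```bash
python3 - <<'E'
from h import *
snap('scene','sceneF');snap('top','topF')
for n in ['oil_bottle','gauge_stand','grease_tin','cap_tray']:
    for c in('scene','top'): print(n,c,[(np.round(r['at'],3),round(r['conf'],2)) for r in tip_of(c,n)][:1])
finish_job(); print(state()['clock'])
E
```

```text
oil_bottle scene [(array([ 0.764,  0.09 , -0.001]), 0.57)]
oil_bottle top [(array([ 0.764,  0.086, -0.006]), 0.56)]
gauge_stand scene [(array([ 0.491, -0.248, -0.001]), 0.79)]
gauge_stand top []
grease_tin scene [(array([ 0.758, -0.106,  0.191]), 0.67)]
grease_tin top []
cap_tray scene [(array([ 0.489, -0.25 , -0.002]), 0.51)]
cap_tray top [(array([ 0.763,  0.086, -0.004]), 0.33)]
the job is handed in; nothing more can be done
the job is handed in; nothing more can be done
```

The lockbox is open and the job is handed in, at about 30 s of the 72 s allowed. `finish_job()` gives no verdict, so I don't know how it was judged.

**What I did:**
- **Dial:** I gripped the finger post and turned the dial clockwise about 2.2 turns to 13. Then I turned it counter-clockwise one full turn and on to 17, then clockwise straight to 6. I checked each stopping number in the top camera.
- **Bolt:** The bar handle drew about 14 mm up the slope against about 6 N, so the lock accepted the numbers.
- **Lid:** I raised it by the bar to its stop, opened the fingers and backed the gripper about 14 cm away.

**Last checks:**
- **Lid angle:** The scene camera's depth put it at about 60.4° (1.05 rad), unchanged after letting go. The top camera gave 60.0° before I backed away; its final check gave no reading because the arm was in the way.
- **Contact:** The tool force was about 1 N, which is noise, so the robot is touching nothing.
- **Bystanders:** The bottle, gauge stand and grease tin were found within about 5 mm of where they started.
- **Cap tray:** I could not confirm its position at the end. It was hidden behind the raised lid, and the network's two reports for it were really the gauge stand and the bottle. The arm never came near the tray.

**Disagreement:** In the images the fingertips sat about 27–30 mm behind the reported TCP (the tool point), although it is described as lying at their very end. I set the grasp depths from the images.

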